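Close the drainer lid, then turn the calamansi dish over it

TASK

First slide the drainer's grey lid panel fully home into its slot and let it go, so that nothing can fall among the clean dishes. Then lift the dish with the calamansi, carry it over the middle of the closed lid facing as it stood, and only there turn it a quarter turn clockwise (seen from above), so that its pouring lip points straight across the drainer to the drain on the side away from you; keep the dish level and the fruit in its middle all the way, and leave the other things undisturbed. Finish still holding the dish level and still in the gripper, clear above the lid, fruit centred: do not put it down or let go.

Things in the scene. Friction and masses are not known exactly. Their poses are not given: they have to be found in the camera images.
- crate: Fixed black plastic crate drainer on the 20 mm plank. Origin: underside, on its centre line; reaches -260 to +200 mm along its y, +-125 along x. -y part (y<0): open, rim 100 high, holds cups, pan, ladle, upright white plate (top 162, y -247). +y part: lid bay, slot open to +y (end wall 62 high, below the ledges). The drain grating lies beyond the plank on the crate's +x side, away from you.
- lid_home (a point): Where the centre of the lid's underside lies when fully home: crate's centre line, y +85, 85 mm above its origin; axes as the crate's. Lid then touches the stop, a cross bar with face at crate y 10, top 102 high.
- slot_mouth (a point): Outer end of the slot, on the crate's centre line at y +200, at ledge height (85 above origin). Ledges: inner edges |x| 82, y 10 to 200. Side guides above them: inner faces |x| 97 up to y 138, then flaring to about 109 at y 200. Lips over the lid: y 10 to 115, underside 94.5, top 101.5, inner edge |x| 85, then an upturned lead-in to y 139, top 111. So y 139 to 200 is open from above.
- lid: Grey flat lid panel, 190 (x) x 150 (y) x 6 mm, 0.22 kg, loose on the plank on the crate's slot side. Origin: centre of underside, z up. On top, centred, an orange grip rib 14 wide (x), 60 long (y), top 41 mm above the underside. Slides along its y into the slot, -y edge first; 2 mm to spare each side, 3.5 mm in height; plain friction.
- dish: Round aluminium dished plate, 174 mm across, rim 30 mm high, about 0.15 kg, standing on the plank. Origin at the centre of its underside, z up; +x points to its pouring lip, -x to its lug. The inside slopes up from the middle at 7 degrees (middle 8 mm above the underside), so that a ball stays in the middle only while the dish is nearly level.
- dish_lip (a point): Middle of the pouring lip, a metal tongue 36 mm wide sticking out of the rim: 100 mm from the dish's centre along +x, 28 mm above the underside.
- dish_lug (a point): Grip point in the upright red lug at the dish's rim, opposite the lip: 96 mm from the dish's centre along -x, 55 mm above the underside. The lug is a plate 12 mm thick (along x) x 40 mm wide (along y), standing from 12 to 70 mm above the underside, wholly outside the rim.
- dish_mid (a point): The point 25 mm above the centre of the dish's underside, where the centre of the calamansi is when centred.
- calamansi_center (a point): Centre of the loose green calamansi fruit, a ball 34 mm in diameter, 22 g, lying free in the middle of the dish.
- cup_a: Blue plastic cup, 72 mm across, 85 high, in the crate's open part. Origin under its centre. Leave it alone.
- cup_b: The other blue cup, alike. Leave it alone.
- saucepan: Aluminium saucepan, 130 mm across, 75 high, in the open part; black handle sticks out over the crate's robot-side (-x) rim, up to 190 mm from the pan's centre, 130 mm above its underside. Origin under its centre.
- ladle: Steel ladle balanced across the rim of the open part, about 370 mm long along its x, bowl outside the +x rim; highest point 108 mm above the crate's origin. Origin on the underside of its handle.
- soap_bottle: Yellow soap bottle, 56 mm across, 160 high, upright at the back of the plank. Origin under its centre. Leave it alone.
- brush: Washing-up brush lying at the back of the plank. Leave it alone.
Not all that is in view belongs to the job. Of the things shaped like the part that bears calamansi_center, the green one is meant.

How it is judged:
On the way, in this order (a step that is already met when the one before it is completed fails the run):
1. the lid lies fully home in its slot and has been let go (y of lid in the frame of lid_home between -0.006 and 0.006 m and horizontal distance between lid and lid_home below 0.008 m and z of lid in the frame of lid_home between -0.003 and 0.006 m and angle between lid's own z axis and vertical below 0.04 rad and angle between the y axis of lid and the y axis of crate, either way round below 0.05 rad and contact force between the fingers and lid below 0.1 N), for 0.2 s.
2. the dish is held over the closed lid, not yet turned, fruit centred (y of lid in the frame of lid_home between -0.006 and 0.006 m and horizontal distance between lid and lid_home below 0.008 m and z of lid in the frame of lid_home between -0.003 and 0.006 m and angle between lid's own z axis and vertical below 0.04 rad and angle between the y axis of lid and the y axis of crate, either way round below 0.05 rad and horizontal distance between dish and lid_home below 0.05 m and z of dish in the frame of lid_home above 0.042 m and angle between the x axis of dish and the x axis of crate, either way round above 0.9 rad and distance between calamansi_center and dish_mid below 0.02 m), for 0.1 s.
At the end, for the whole second after the job is handed in: Lid home (6 mm). Dish at rest, held by the gripper only, underside 42 mm or more above the lid's underside, centre within 50 mm of the lid's, level within 5 deg, lip along the crate's +x within 10 deg; fruit's centre within 15 mm of the dish's middle (y of lid in the frame of lid_home between -0.006 and 0.006 m and horizontal distance between lid and lid_home below 0.008 m and z of lid in the frame of lid_home between -0.003 and 0.006 m and angle between lid's own z axis and vertical below 0.04 rad and angle between the y axis of lid and the y axis of crate, either way round below 0.05 rad and horizontal distance between dish and lid_home below 0.05 m and z of dish in the frame of lid_home above 0.042 m and angle between dish's own z axis and vertical below 0.087 rad and angle between the x axis of dish and the x axis of crate, either way round below 0.175 rad and x of dish_lip in the frame of lid_home above 0.03 m and distance between calamansi_center and dish_mid below 0.015 m and contact force between the fingers and dish above 1 N and contact force between dish and lid below 0.1 N and contact force between dish and crate below 0.1 N and linear speed of dish below 0.03 m/s); the arm keeps its last pose, push and grip.
It fails at once if the calamansi strays more than 30 mm from the middle of the dish (not (distance between calamansi_center and dish_mid below 0.03 m)).
It fails at once if the dish tips more than 10 degrees (angle between dish's own z axis and vertical above 0.175 rad).
It fails at once if a cup, the saucepan, the ladle, the soap bottle or the brush is moved more than 30 mm (distance of any of cup_a, cup_b, saucepan, ladle, soap_bottle, brush from where it was at the start of the episode above 0.03 m).
It also fails if it takes over 72 s, if anything falls off the work surface, if the arm or the gripper's body presses on something with over 40 N, if the wrist force passes 120 N, or if a joint passes its speed limit or range.

ROBOT

A 7-joint arm with a two-finger parallel gripper is mounted at the origin on the work surface. World frame = base frame: x ahead of the robot, y to its left, z up, the work surface at z = 0. Lengths are in m, angles in rad, forces in N, time in s.
With the tool pointing down it reaches from about 0.4 to 0.85 m from the base axis. Payload 10.4 kg.
Tool frame: the origin (TCP) lies midway between the tips of the shut fingers; the grasp point (between the pads) lies 19 mm behind it; z points along the fingers, y is the direction in which the jaws open and shut (so a half turn about z gives the same grasp; the last joint's range is limited). The gripper opens to 85 mm and grips with 20 to 120 N. Pads are 22 mm wide; open, the fingers measure 114 mm over their backs; the gripper's body (76 mm by 85 mm) begins 54 mm behind the grasp point. The pads swing forward as they close: fully open they stand 13 mm farther back than shut.
Start: joints at [1.252, 0.332, -0.065, 1.46, 0.022, 1.35, -0.088], TCP at [0.182, -0.598, 0.231] pointing down, gripper open.
Joint ranges: [-2.6, 2.6], [-0.5, 2.12], [-1.47, 1.34], [0.16, 2.42], [-1.27, 4.41], [0.06, 2.06], [-2.6, 2.6]. Speed limits (rad/s): [2.22, 2.22, 2.79, 2.79, 3.14, 3.14, 3.14].

INTERFACE

Orientations are given as a unit quaternion [x, y, z, w].
In Python, from workcell import get_obs, camera, calibration, hand_in gives the robot as it stands.
- The arm moves only by the shell command python3 -m handwheel 'ROWS' [FORCE]. ROWS is JSON, a list of rows, each an object with "jaw": the finger opening in mm, from 0 to 85.4; "delta_pos": the shift along the tool's x, y, z scaled (see below), a list of three; "turn": the turn about the tool's z scaled (see below). In form: [{"jaw": jaw, "delta_pos": [tx, ty, tz], "turn": turn}, ...]. A call has 1 to 10 rows; each row is the pose to reach, as a shift and turn from the pose commanded when the call began, along the tool's axes at that moment, turning the shorter way round; what a row does not reach only later rows make up. The controller multiplies each number of a shift by 1 m and each number of a turn by pi rad. A row lasts 1/12 s, in which the tool goes at most 41.7 mm and 7.16 degrees, less where a joint would pass 70% of its speed; a pose out of reach is approached as far as the arm can. A call with a number of a shift or a turn outside -1 to 1 is refused whole. A call with a gripper value outside its range is refused whole. The fingers move at their own pace and stop on an object; FORCE is the grip in N (left out, the last holds). Time passes only in rows, so rows that repeat a pose let the fingers close. It gives the time, the measured TCP pose, the force and the opening at its end, in the units of the state.
- get_obs(): the state, without advancing time (a new reading comes with each control period).
- camera(name): name is "scene" or "top" or "wrist"; returns the picture (400x640x3 uint8, red, green, blue); there is no depth.
- calibration(name): a dict with "mtx" (3x3 intrinsics, pixels), "rvec" (rotation vector, rad) and "tvec" (3), from world to camera coordinates, as OpenCV has them. Camera axes: x right, y down, z forward; pixel columns grow to the right and rows downward; lengths in m; the calibration is good to about 2 mm. A picture is of the moment at which its call begins: read the wrist's pose just before it. calibration takes no time and is no camera call; for the wrist camera it gives the pose at the moment of the call.
- hand_in(): hands the job in, once; it reports no verdict.
The state is a dict: "clock": time; "joint_pos": joint angles; "joint_velocities": joint speeds; "tau": joint torques, N m; "position": TCP position; "ee_rot": TCP orientation; "ft_force": force on the tool from outside, world axes, zero at the start; "torque": the same for the moment, N m; "grip_width": opening from 0.0 (shut) to 1.0 (fully open).
Only numpy, scipy, OpenCV 4.12 (cv2) and the standard library are available. Lean on these libraries where they do the work, as an engineer would, in place of code of your own. Each camera call takes 0.05 s, during which the arm holds its last target.

## Working session

There is one attempt and no reset: what is moved stays moved. The work goes in short steps, Python scripts to look and compute and a shell command to move; the robot and the scene stay as the last step left them, time stands still between calls to the robot, and variables do not carry over. Pictures are saved under pics/ and viewed, and the job is handed in when it is done.

```bash
ls; mkdir -p pics
python3 - <<'E'
from workcell import *
import cv2
print(get_obs())
for n in("scene","top","wrist"):
    c=calibration(n);print(n,c)
    cv2.imwrite(f"pics/{n}0.png",cv2.cvtColor(camera(n),cv2.COLOR_RGB2BGR))
E
```

```text
pics
{'clock': 0.0, 'joint_pos': array([ 1.25241184,  0.33287463, -0.06469374,  1.46094762,  0.0215957 ,
        1.34989214, -0.08851492]), 'joint_velocities': array([-2.70498297e-04, -8.23661156e-05,  1.47296562e-03,  5.19949126e-04,
       -1.80086638e-04,  1.23162987e-03,  1.67363797e-03]), 'tau': array([-4.42311557e-04, -6.25447726e+01,  4.90495178e-02, -3.91601658e+01,
        1.62451708e-02,  9.97396186e-03,  1.67748959e-05]), 'position': array([ 0.18206441, -0.59750098,  0.23051118]), 'ee_rot': array([ 9.89083657e-01,  1.47353354e-01, -1.36669704e-04, -7.00013848e-04]), 'ft_force': array([-0.32992202,  0.9159461 ,  0.42668773]), 'torque': array([-0.01442225,  0.02194411, -0.00259868]), 'grip_width': 1.0033339748904362}
scene {'mtx': array([[398.63686096,   0.        , 320.75091973],
       [  0.        , 398.63686096, 196.76457081],
       [  0.        ,   0.        ,   1.        ]]), 'rvec': array([ 0.93568432,  2.25741674, -1.2569655 ]), 'tvec': array([ 0.35585216, -0.15819652,  1.66983428])}
top {'mtx': array([[427.39380855,   0.        , 323.24473716],
       [  0.        , 427.39380855, 200.46798552],
       [  0.        ,   0.        ,   1.        ]]), 'rvec': array([ 2.1426021 , -2.20718095,  0.04521834]), 'tvec': array([0.14682301, 0.61256829, 1.40327014])}
wrist {'mtx': array([[349.41562152,   0.        , 313.6894255 ],
       [  0.        , 349.41562152, 195.02482503],
       [  0.        ,   0.        ,   1.        ]]), 'rvec': array([-2.31734031,  1.71662324,  0.26570288]), 'tvec': array([-0.62446142, -0.03894768,  0.379177  ])}
```

View pics/scene0.png

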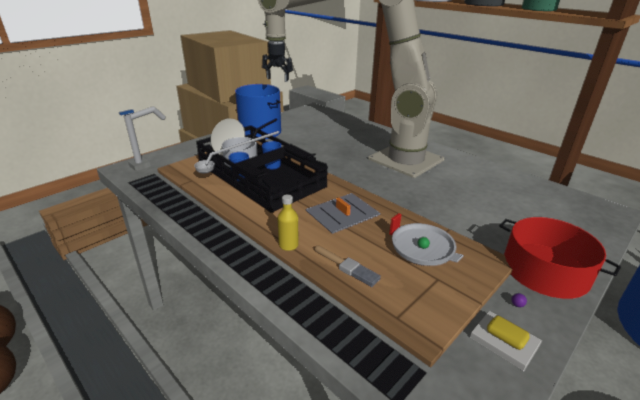

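View pics/top0.png

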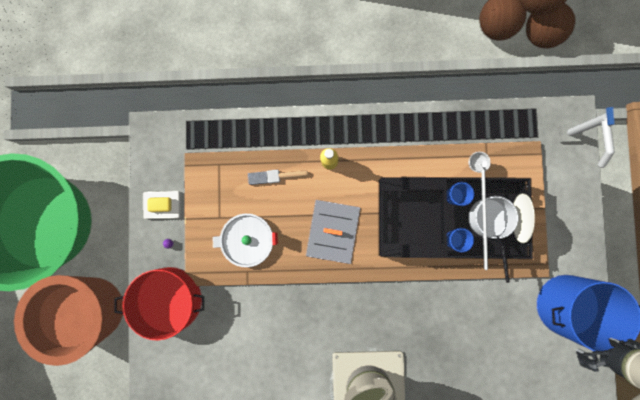

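View pics/wrist0.png

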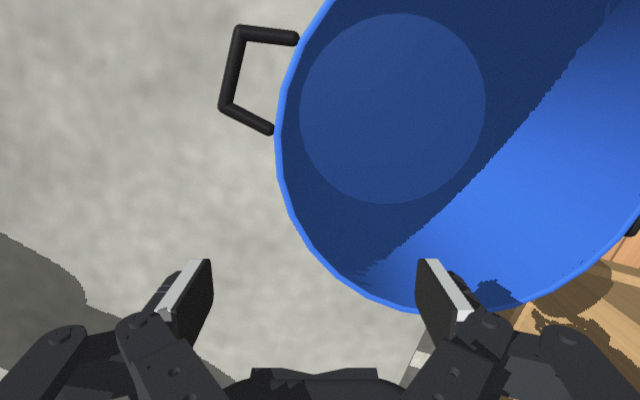

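Green ball with the white dish (246,240) in the top view is the target; the purple ball at (168,243) is off the plank and a decoy. The lid is at (333,231), the crate at (455,217). Zooming in to measure.

```bash
cat > h.py <<'E'
import numpy as np, cv2
from workcell import *
def proj(c,P):
    return cv2.projectPoints(np.atleast_2d(np.asarray(P,float)),c['rvec'],c['tvec'],c['mtx'],None)[0][:,0]
def cast(c,uv,z):
    uv=np.atleast_2d(np.asarray(uv,float)); R=cv2.Rodrigues(c['rvec'])[0]
    C=-R.T@c['tvec']; d=np.c_[(uv-[c['mtx'][0,2],c['mtx'][1,2]])/c['mtx'][0,0],np.ones(len(uv))]@R
    return C+d*((z-C[2])/d[:,2])[:,None]
def snap(n,f):
    c=calibration(n);im=cv2.cvtColor(camera(n),cv2.COLOR_RGB2BGR);cv2.imwrite(f"pics/{f}.png",im);return c,im
def mask(im,lo,hi):
    return cv2.inRange(cv2.cvtColor(im,cv2.COLOR_BGR2HSV),np.array(lo),np.array(hi))
def st():
    o=get_obs();q=o['ee_rot'];x,y,z,w=q
    psi=np.degrees(np.arctan2(2*(x*y+z*w),1-2*(y*y+z*z)))
    print('t%.2f'%o['clock'],'tcp',o['position'].round(4),'psi%.2f'%psi,'F',o['ft_force'].round(1),'w%.3f'%o['grip_width'],'q',o['joint_pos'].round(2))
    return o['position'],psi
E
python3 - <<'E'
from h import *
im=cv2.imread('pics/top0.png')
a=cv2.resize(im[150:290,200:370],None,fx=4.5,fy=4,interpolation=cv2.INTER_CUBIC)
a=cv2.resize(im[150:290,200:360],None,fx=4,fy=4,interpolation=cv2.INTER_CUBIC);cv2.imwrite('pics/c1.png',a)
a=cv2.resize(im[150:290,365:555],None,fx=4,fy=4,interpolation=cv2.INTER_CUBIC);cv2.imwrite('pics/c2.png',a)
E
```

```text
(no output)
```

View pics/c1.png

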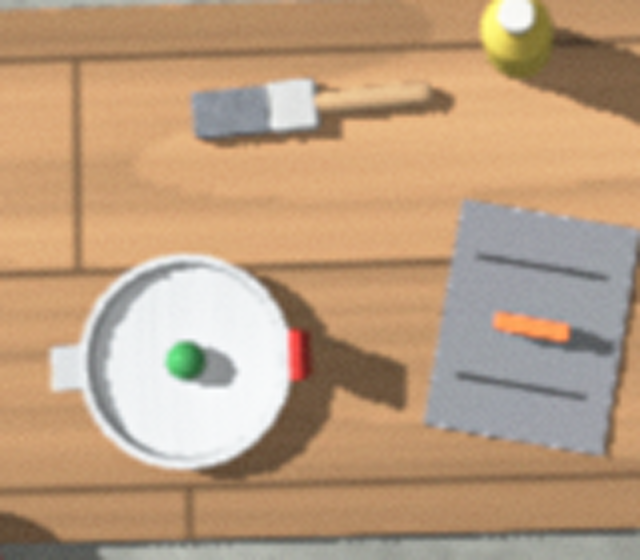

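View pics/c2.png

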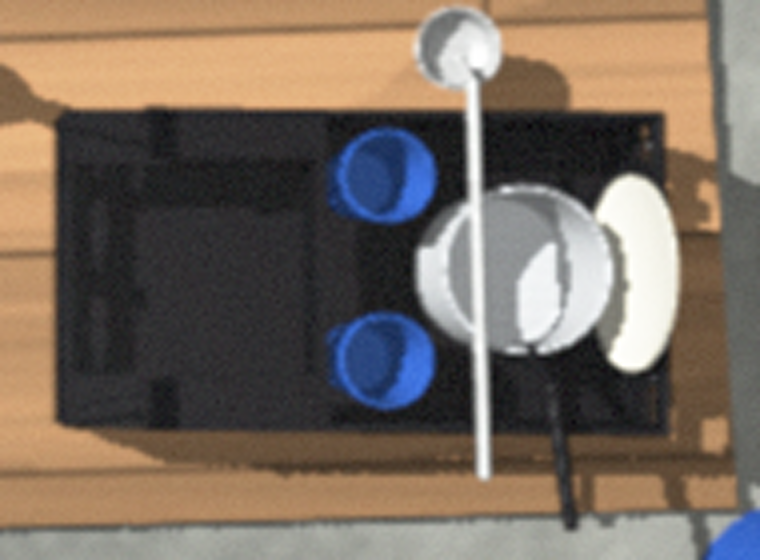

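Run:
```python
from h import *
im=cv2.imread('pics/top0.png');c=calibration('top')
R=cv2.Rodrigues(c['rvec'])[0];print('cam',-R.T@c['tvec'])
# lid
hsv=cv2.cvtColor(im,cv2.COLOR_BGR2HSV)
m=((hsv[...,1]<70)&(hsv[...,2]>60)).astype(np.uint8)*255
roi=np.zeros_like(m);roi[190:275,298:368]=255
o=mask(im,(5,170,180),(14,255,255))
m=(m&roi);m=cv2.morphologyEx(m,cv2.MORPH_CLOSE,np.ones((7,7)))
cs,_=cv2.findContours(m,cv2.RETR_EXTERNAL,cv2.CHAIN_APPROX_NONE);k=max(cs,key=cv2.contourArea)
P=cast(c,k[:,0],.026)[:,:2].astype(np.float32);r=cv2.minAreaRect(P);print('lid',r)
k2=cv2.findContours(o&roi,cv2.RETR_EXTERNAL,cv2.CHAIN_APPROX_NONE)[0];k2=max(k2,key=cv2.contourArea)
P=cast(c,k2[:,0],.061)[:,:2].astype(np.float32);print('rib',cv2.minAreaRect(P))
# dish
w=((hsv[...,1]<40)&(hsv[...,2]>150)).astype(np.uint8)*255
roi=np.zeros_like(m);roi[205:275,205:280]=255
k=max(cv2.findContours(w&roi,cv2.RETR_EXTERNAL,cv2.CHAIN_APPROX_NONE)[0],key=cv2.contourArea)
P=cast(c,k[:,0],.05)[:,:2]
g=mask(im,(50,120,50),(80,255,255))&roi;ys,xs=np.nonzero(g);print('green px',xs.mean(),ys.mean(),len(xs));b=cast(c,[[xs.mean(),ys.mean()]],.045)[0];print('ball',b)
ctr=b[:2].copy()
for i in range(8):
    d=P-ctr;Q=P[(np.hypot(*d.T)<.092)&(np.hypot(*d.T)>.08)]
    A=np.c_[2*Q,np.ones(len(Q))];s=np.linalg.lstsq(A,(Q**2).sum(1),rcond=None)[0];ctr=s[:2];rad=np.sqrt(s[2]+ctr@ctr)
print('dish',ctr,rad,len(Q))
rd=mask(im,(0,150,120),(5,255,255))|mask(im,(174,150,120),(180,255,255))
ys,xs=np.nonzero(rd&roi);print('lug',xs.mean(),ys.mean(),len(xs),cast(c,[[xs.mean(),ys.mean()]],.09))
T=P[np.hypot(*(P-ctr).T)>.095];print('lip',T.mean(0),T.min(0),T.max(0))
# crate outline
bl=(hsv[...,2]<60).astype(np.uint8)*255
def edge(cols,rows,first=True):
    out=[]
    for x in cols:
        colv=im[rows[0]:rows[1],x].astype(float).sum(1)
    return out
G=cv2.cvtColor(im,cv2.COLOR_BGR2GRAY).astype(float)
def sub(line,thr=70,rev=False):
    l=line[::-1] if rev else line
    i=np.argmax(l<thr)
    f=i-1+(l[i-1]-thr)/(l[i-1]-l[i])
    return len(l)-1-f if rev else f
up=np.array([[x,165+sub(G[165:200,x])] for x in range(385,470)])
pf=np.polyfit(up[:,0],up[:,1],1);print('up',pf,np.std(up[:,1]-np.polyval(pf,up[:,0])))
lf=np.array([[365+sub(G[y,365:400]),y] for y in range(185,252)])
pl=np.polyfit(lf[:,1],lf[:,0],1);print('left',pl,np.std(lf[:,0]-np.polyval(pl,lf[:,1])))
for z in(.08,.1,.12,.13): print(z,cast(c,[[385,np.polyval(pf,385)],[465,np.polyval(pf,465)],[np.polyval(pl,185),185],[np.polyval(pl,250),250]],z).round(4).tolist())
```

```text
cam [0.52090461 0.09395907 1.44422784]
lid ((0.5130429267883301, 0.10020912438631058), (0.15362673997879028, 0.1911524087190628), 78.56851196289062)Traceback (most recent call last):
  File "<stdin>", line 12, in <module>
ValueError: max() iterable argument is empty
```

Run:
```python
from h import *
im=cv2.imread('pics/scene0.png')
a=cv2.resize(im[110:270,185:425],None,fx=3.3,fy=3.3,interpolation=cv2.INTER_CUBIC);cv2.imwrite('pics/c3.png',a)
```

```text
(no output)
```

View pics/c3.png

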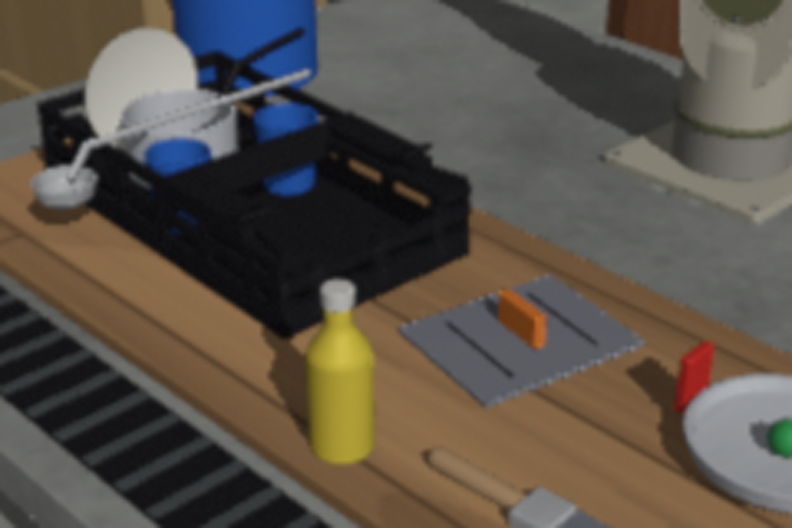

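Run:
```python
from h import *
im=cv2.imread('pics/top0.png');c=calibration('top')
hsv=cv2.cvtColor(im,cv2.COLOR_BGR2HSV)
m0=np.zeros(im.shape[:2],np.uint8)
roi=m0.copy();roi[215:245,315:350]=255
o=((hsv[...,1]>120)&(hsv[...,0]<20)).astype(np.uint8)*255
k2=cv2.findContours(o&roi,cv2.RETR_EXTERNAL,cv2.CHAIN_APPROX_NONE)[0];k2=max(k2,key=cv2.contourArea)
P=cast(c,k2[:,0],.061)[:,:2].astype(np.float32);print('rib',cv2.minAreaRect(P))
w=((hsv[...,1]<40)&(hsv[...,2]>110)).astype(np.uint8)*255
roi=m0.copy();roi[205:275,205:280]=255
k=max(cv2.findContours(w&roi,cv2.RETR_EXTERNAL,cv2.CHAIN_APPROX_NONE)[0],key=cv2.contourArea)
P=cast(c,k[:,0],.05)[:,:2]
g=mask(im,(50,120,50),(80,255,255))&roi;ys,xs=np.nonzero(g);print('green px',xs.mean(),ys.mean(),len(xs));b=cast(c,[[xs.mean(),ys.mean()]],.045)[0];print('ball',b)
ctr=b[:2].copy()
for i in range(8):
    d=P-ctr;Q=P[(np.hypot(*d.T)<.092)&(np.hypot(*d.T)>.08)]
    A=np.c_[2*Q,np.ones(len(Q))];s=np.linalg.lstsq(A,(Q**2).sum(1),rcond=None)[0];ctr=s[:2];rad=np.sqrt(s[2]+ctr@ctr)
print('dish',ctr,rad,len(Q))
rd=((hsv[...,1]>140)&(hsv[...,2]>90)&((hsv[...,0]<7)|(hsv[...,0]>172))).astype(np.uint8)*255
ys,xs=np.nonzero(rd&roi);print('lug',xs.mean(),ys.mean(),len(xs),cast(c,[[xs.mean(),ys.mean()]],.09))
T=P[np.hypot(*(P-ctr).T)>.095];print('lip',T.mean(0),T.min(0),T.max(0))
G=cv2.cvtColor(im,cv2.COLOR_BGR2GRAY).astype(float)
def sub(line,thr=70,rev=False):
    l=line[::-1] if rev else line
    i=np.argmax(l<thr)
    f=i-1+(l[i-1]-thr)/(l[i-1]-l[i])
    return len(l)-1-f if rev else f
up=np.array([[x,165+sub(G[165:200,x])] for x in range(385,470)])
pf=np.polyfit(up[:,0],up[:,1],1);print('up',pf,np.std(up[:,1]-np.polyval(pf,up[:,0])))
lf=np.array([[365+sub(G[y,365:400]),y] for y in range(185,252)])
pl=np.polyfit(lf[:,1],lf[:,0],1);print('left',pl,np.std(lf[:,0]-np.polyval(pl,lf[:,1])))
for z in(.08,.1,.12,.13): print(z,cast(c,[[385,np.polyval(pf,385)],[465,np.polyval(pf,465)],[np.polyval(pl,185),185],[np.polyval(pl,250),250]],z).round(4).tolist())
```

```text
rib ((0.5134298205375671, 0.10054177045822144), (0.056914493441581726, 0.013889006339013577), 77.0809326171875)
green px 245.875 239.6875 48
ball [0.49409502 0.38530797 0.045     ]
dish [0.49345193 0.3844066 ] 0.08598084871690499 141
lug 274.69642857142856 238.28571428571428 56 [[0.49679631 0.28414241 0.09      ]]
lip [0.4908708  0.48877826] [0.47323939 0.47908215] [0.50600139 0.49260265]
up [1.72907155e-03 1.76751601e+02] 0.22054407520154748
left [-2.24771598e-03  3.79360022e+02] 0.10669978493137942
0.08 [[0.6806, -0.0725, 0.08], [0.6721, -0.3262, 0.08], [0.6569, -0.0523, 0.08], [0.4504, -0.0441, 0.08]]
0.1 [[0.6783, -0.0701, 0.1], [0.6698, -0.32, 0.1], [0.6549, -0.0502, 0.1], [0.4514, -0.0421, 0.1]]
0.12 [[0.6759, -0.0676, 0.12], [0.6676, -0.3139, 0.12], [0.6529, -0.048, 0.12], [0.4524, -0.0401, 0.12]]
0.13 [[0.6748, -0.0664, 0.13], [0.6665, -0.3108, 0.13], [0.6519, -0.0469, 0.13], [0.4529, -0.039, 0.13]]
```

```bash
python3 -m handwheel '[{"jaw":85,"delta_pos":[0,0,-0.04],"turn":0},{"jaw":85,"delta_pos":[0,0,-0.08],"turn":0},{"jaw":85,"delta_pos":[0,0,-0.12],"turn":0},{"jaw":85,"delta_pos":[0,0,-0.16],"turn":0},{"jaw":85,"delta_pos":[0.03,-0.03,-0.17],"turn":-0.03},{"jaw":85,"delta_pos":[0.06,-0.06,-0.17],"turn":-0.06},{"jaw":85,"delta_pos":[0.09,-0.09,-0.17],"turn":-0.09},{"jaw":85,"delta_pos":[0.12,-0.12,-0.17],"turn":-0.12},{"jaw":85,"delta_pos":[0.15,-0.15,-0.17],"turn":-0.15},{"jaw":85,"delta_pos":[0.18,-0.18,-0.17],"turn":-0.18}]' 30; python3 -c "
from h import *
p,s=st();c=calibration('wrist');R=cv2.Rodrigues(c['rvec'])[0];print(-R.T@c['tvec']-p,R[2],R[0])"
```

```text
clock: 0.98
position: [0.2997, -0.3762, 0.4012]
ee_rot: [0.908, 0.42, -0.0, 0.0]
ft_force: [1.7, -0.1, 1.3]
grip_width: 0.997
t0.98 tcp [ 0.2997 -0.3762  0.4012] psi49.61 F [ 1.7 -0.1  1.3] w0.997 q [ 1.07 -0.01 -0.26  1.5  -0.    1.65  0.1 ]
[0.04991401 0.05892087 0.14229183] [-0.1955415  -0.2305406  -0.95321275] [ 7.61474707e-01 -6.48194380e-01  5.61480738e-04]
```

```bash
python3 -m handwheel '[{"jaw":85,"delta_pos":[0.04,-0.005,0],"turn":-0.02},{"jaw":85,"delta_pos":[0.08,-0.01,0],"turn":-0.04},{"jaw":85,"delta_pos":[0.12,-0.015,0.01],"turn":-0.07},{"jaw":85,"delta_pos":[0.16,-0.02,0.01],"turn":-0.1},{"jaw":85,"delta_pos":[0.2,-0.025,0.02],"turn":-0.13},{"jaw":85,"delta_pos":[0.24,-0.03,0.02],"turn":-0.15},{"jaw":85,"delta_pos":[0.28,-0.035,0.03],"turn":-0.17},{"jaw":85,"delta_pos":[0.32,-0.04,0.03],"turn":-0.19},{"jaw":85,"delta_pos":[0.36,-0.048,0.04],"turn":-0.213},{"jaw":85,"delta_pos":[0.4,-0.055,0.04],"turn":-0.213}]'; python3 -m handwheel '[{"jaw":85,"delta_pos":[0,0,0],"turn":0},{"jaw":85,"delta_pos":[0,0,0],"turn":0},{"jaw":85,"delta_pos":[0,0,0],"turn":0}]'; python3 -c "
from h import *
p,s=st();c,im=snap('wrist','w1');import pickle;pickle.dump(c,open('w1.pkl','wb'));st()"
```

```text
clock: 1.82
position: [0.5182, -0.0372, 0.36]
ee_rot: [0.72, 0.694, -0.001, -0.0]
ft_force: [-0.3, -0.6, -1.3]
grip_width: 0.998
clock: 2.07
position: [0.518, -0.0394, 0.361]
ee_rot: [0.721, 0.693, -0.0, -0.0]
ft_force: [-0.3, -1.0, -0.0]
grip_width: 0.996
t2.07 tcp [ 0.518  -0.0394  0.361 ] psi87.68 F [-0.3 -1.  -0. ] w0.996 q [ 0.62  0.11 -0.69  1.48  0.07  1.58 -0.1 ]
t2.12 tcp [ 0.5179 -0.0401  0.3612] psi87.59 F [ 0.2 -0.9 -0.8] w0.996 q [ 0.62  0.11 -0.69  1.48  0.07  1.58 -0.1 ]
```

View pics/w1.png

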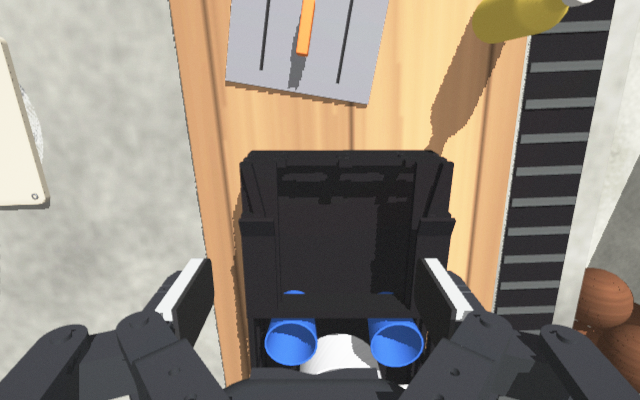

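```bash
python3 -c "
from h import *
im=cv2.imread('pics/w1.png')[140:330,225:470]
im=np.clip((im/255.)**0.5*300,0,255).astype(np.uint8)
cv2.imwrite('pics/c4.png',cv2.resize(im,None,fx=3,fy=3,interpolation=cv2.INTER_CUBIC))"
```

```text
(no output)
```

View pics/c4.png

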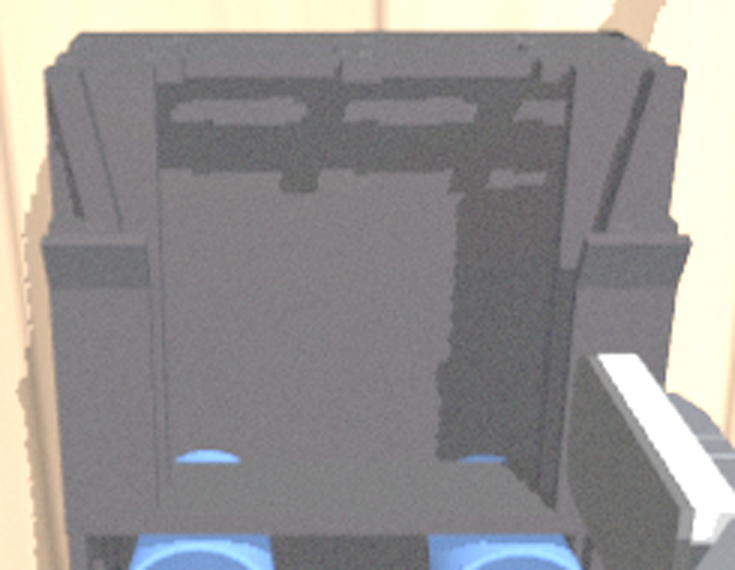

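```bash
cat > m.py <<'E'
from h import *
import pickle
c=pickle.load(open('w1.pkl','rb'))
f=lambda l:np.array(l,float)/3+[225-.33,140-.33]
print('leadin',cast(c,f([(43,238),(148,238),(590,236),(690,238)]),.131).round(4))
print('ledge inner L/R',cast(c,f([(156,90),(157,250),(160,480),(574,90),(565,250),(554,480)]),.105).round(4))
print('lip inner L/R',cast(c,f([(152,300),(156,480),(577,300)]),.1215).round(4))
print('guide top outer front',cast(c,f([(47,70),(685,70)]),.12).round(4))
print('bar',cast(c,f([(170,463),(500,463),(80,533),(580,533)]),.122).round(4))
im=cv2.imread('pics/w1.png')
E
python3 m.py
```

```text
leadin [[ 0.4297 -0.1054  0.131 ]
 [ 0.4696 -0.107   0.131 ]
 [ 0.6378 -0.113   0.131 ]
 [ 0.6759 -0.1154  0.131 ]]
ledge inner L/R [[ 0.4738 -0.0555  0.105 ]
 [ 0.4693 -0.1225  0.105 ]
 [ 0.4628 -0.2314  0.105 ]
 [ 0.6366 -0.0622  0.105 ]
 [ 0.6361 -0.1293  0.105 ]
 [ 0.6362 -0.2385  0.105 ]]
lip inner L/R [[ 0.4679 -0.1372  0.1215]
 [ 0.4635 -0.2202  0.1215]
 [ 0.6371 -0.1441  0.1215]]
guide top outer front [[ 0.4355 -0.0427  0.12  ]
 [ 0.6732 -0.0524  0.12  ]]
bar [[ 0.47   -0.2119  0.122 ]
 [ 0.6083 -0.2175  0.122 ]
 [ 0.429  -0.2449  0.122 ]
 [ 0.6435 -0.2536  0.122 ]]
```

```bash
python3 -m handwheel '[{"jaw":85,"delta_pos":[0.04,-0.003,0.01],"turn":0.013},{"jaw":85,"delta_pos":[0.08,-0.007,0.02],"turn":0.026},{"jaw":85,"delta_pos":[0.11,-0.01,0.05],"turn":0.04},{"jaw":85,"delta_pos":[0.134,-0.0137,0.08],"turn":0.053},{"jaw":85,"delta_pos":[0.134,-0.0137,0.11],"turn":0.053},{"jaw":85,"delta_pos":[0.134,-0.0137,0.11],"turn":0.053},{"jaw":85,"delta_pos":[0.134,-0.0137,0.11],"turn":0.053},{"jaw":85,"delta_pos":[0.134,-0.0137,0.11],"turn":0.053}]'; python3 -c "
from h import *
p,s=st();c,im=snap('wrist','w2');import pickle;pickle.dump(c,open('w2.pkl','wb'));st()"
```

```text
clock: 2.78
position: [0.5108, 0.0938, 0.2531]
ee_rot: [0.777, 0.629, 0.001, 0.001]
ft_force: [-0.8, 0.7, 0.5]
grip_width: 0.999
t2.78 tcp [0.5108 0.0938 0.2531] psi77.99 F [-0.8  0.7  0.5] w0.999 q [ 0.45  0.16 -0.79  1.67  0.11  1.36 -0.56]
t2.83 tcp [0.511  0.0941 0.2534] psi77.99 F [ 0.4 -0.3  1.2] w0.998 q [ 0.45  0.16 -0.79  1.67  0.11  1.36 -0.56]
```

View pics/w2.png

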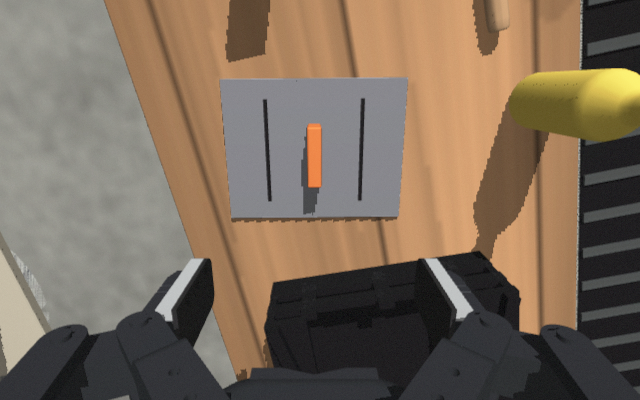

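Run:
```python
from h import *
import pickle
c=pickle.load(open('w2.pkl','rb'));im=cv2.imread('pics/w2.png');hsv=cv2.cvtColor(im,cv2.COLOR_BGR2HSV)
m=((hsv[...,1]<60)&(hsv[...,2]>90)).astype(np.uint8)*255
roi=np.zeros_like(m);roi[65:235,205:425]=255
o=((hsv[...,1]>180)&(hsv[...,0]<14)&(hsv[...,2]>150)).astype(np.uint8)*255&roi
m=cv2.morphologyEx(m&roi,cv2.MORPH_OPEN,np.ones((3,3)))
k=max(cv2.findContours(m,cv2.RETR_EXTERNAL,cv2.CHAIN_APPROX_NONE)[0],key=cv2.contourArea)
r=cv2.minAreaRect(cast(c,k[:,0],.026)[:,:2].astype(np.float32));print('lid',r)
print(cast(c,[(220,78),(408,79),(397,217),(231,217)],.026).round(4),cast(c,[(220,78),(408,79),(397,217),(231,217)],.026).mean(0))
print('rib top far end',cast(c,[(307.5,124.5),(321.5,124.5),(307.5,187),(321.5,187)],.061))
```

```text
lid ((0.5132308602333069, 0.10228212177753448), (0.15007901191711426, 0.18919986486434937), 78.47341918945312)
[[0.4367 0.1947 0.026 ]
 [0.621  0.1544 0.026 ]
 [0.5897 0.0095 0.026 ]
 [0.406  0.0488 0.026 ]] [0.51336666 0.10183045 0.026     ]
rib top far end [[0.5139837  0.13508    0.061     ]
 [0.5269049  0.13232333 0.061     ]
 [0.50086103 0.07507376 0.061     ]
 [0.51450831 0.07215621 0.061     ]]
```

```bash
python3 -m handwheel '[{"jaw":85,"delta_pos":[0.009,0.001,0.04],"turn":-0.001},{"jaw":85,"delta_pos":[0.009,0.001,0.08],"turn":-0.001},{"jaw":85,"delta_pos":[0.009,0.001,0.12],"turn":-0.001},{"jaw":85,"delta_pos":[0.009,0.001,0.16],"turn":-0.001},{"jaw":85,"delta_pos":[0.009,0.001,0.19],"turn":-0.001},{"jaw":85,"delta_pos":[0.009,0.001,0.21],"turn":-0.001},{"jaw":85,"delta_pos":[0.009,0.001,0.223],"turn":-0.001},{"jaw":85,"delta_pos":[0.009,0.001,0.223],"turn":-0.001},{"jaw":85,"delta_pos":[0.009,0.001,0.223],"turn":-0.001}]'; python3 -c "
from h import *
p,s=st()"
```

```text
clock: 3.58
position: [0.5138, 0.1038, 0.0295]
ee_rot: [0.776, 0.631, 0.001, 0.0]
ft_force: [-0.1, 0.5, 0.5]
grip_width: 0.996
t3.58 tcp [0.5138 0.1038 0.0295] psi78.26 F [-0.1  0.5  0.5] w0.996 q [ 0.33  0.42 -0.72  1.9   0.34  0.94 -0.75]
```

```bash
python3 -m handwheel '[{"jaw":5,"delta_pos":[0,0,0],"turn":0},{"jaw":5,"delta_pos":[0,0,0],"turn":0},{"jaw":5,"delta_pos":[0,0,0],"turn":0},{"jaw":5,"delta_pos":[0,0,0],"turn":0},{"jaw":5,"delta_pos":[0,0,0],"turn":0},{"jaw":5,"delta_pos":[0,0,0],"turn":0},{"jaw":5,"delta_pos":[0,0,0],"turn":0},{"jaw":5,"delta_pos":[0,0,0],"turn":0}]' 45; python3 -c "
from h import *
p,s=st()"
```

```text
clock: 4.25
position: [0.513, 0.1041, 0.0287]
ee_rot: [0.775, 0.632, 0.0, 0.0]
ft_force: [-1.4, -1.5, 5.1]
grip_width: 0.153
t4.25 tcp [0.513  0.1041 0.0287] psi78.33 F [-1.4 -1.5  5.1] w0.153 q [ 0.33  0.42 -0.72  1.9   0.34  0.94 -0.75]
```

Run:
```python
from h import *
import pickle
for n,f in(('top','top0'),('scene','scene0'),('w2','w2'),('w1','w1')):
    c=pickle.load(open(n+'.pkl','rb')) if n[0]=='w' else calibration(n)
    im=cv2.imread(f'pics/{f}.png');m=mask(im,(22,120,80),(33,255,255))
    k=[a for a in cv2.findContours(m,cv2.RETR_EXTERNAL,cv2.CHAIN_APPROX_NONE)[0] if cv2.contourArea(a)>40]
    for a in k:print(n,cv2.boundingRect(a),cv2.contourArea(a))
c=calibration('scene');print('base',cast(c,[(279,240),(289,246),(299,241)],.02))
c=calibration('top');print('cap top',cast(c,[(329.5,154.5)],.18))
```

```text
top (148, 198, 23, 14) 266.0
top (320, 149, 18, 20) 166.0
scene (487, 316, 42, 34) 740.0
scene (278, 204, 20, 47) 751.5
w2 (509, 68, 131, 74) 7794.5
w1 (472, 0, 97, 44) 3077.0
base [[0.75407508 0.07188116 0.02      ]
 [0.75186764 0.11282068 0.02      ]
 [0.71595729 0.11575421 0.02      ]]
cap top [[0.74296443 0.10209633 0.18      ]]
```

```bash
python3 -m handwheel '[{"jaw":5,"delta_pos":[0,0,-0.02],"turn":0},{"jaw":5,"delta_pos":[0,0,-0.05],"turn":0},{"jaw":5,"delta_pos":[0,0,-0.08],"turn":0},{"jaw":5,"delta_pos":[0,0.01,-0.11],"turn":0},{"jaw":5,"delta_pos":[-0.02,0.02,-0.131],"turn":-0.013},{"jaw":5,"delta_pos":[-0.04,0.035,-0.131],"turn":-0.026},{"jaw":5,"delta_pos":[-0.06,0.05,-0.131],"turn":-0.04},{"jaw":5,"delta_pos":[-0.082,0.063,-0.131],"turn":-0.053},{"jaw":5,"delta_pos":[-0.082,0.063,-0.131],"turn":-0.053},{"jaw":5,"delta_pos":[-0.082,0.063,-0.131],"turn":-0.053}]'; python3 -c "
from h import *
p,s=st();c,im=snap('wrist','w3');import pickle;pickle.dump(c,open('w3.pkl','wb'));st();snap('top','t3');snap('scene','s3')
a=cv2.imread('pics/t3.png')[150:290,290:450];cv2.imwrite('pics/t3c.png',cv2.resize(np.clip((a/255.)**.6*280,0,255).astype(np.uint8),None,fx=4,fy=4,interpolation=2))"
```

```text
clock: 5.08
position: [0.5576, 0.0094, 0.1586]
ee_rot: [0.721, 0.693, -0.0, -0.0]
ft_force: [-1.8, 0.4, -1.9]
grip_width: 0.154
t5.08 tcp [0.5576 0.0094 0.1586] psi87.68 F [-1.8  0.4 -1.9] w0.154 q [ 0.53  0.33 -0.75  1.7   0.24  1.2  -0.32]
t5.13 tcp [0.5573 0.0111 0.1587] psi87.80 F [-0.4  0.7 -2.4] w0.157 q [ 0.53  0.33 -0.75  1.7   0.24  1.2  -0.32]
```

View pics/w3.png

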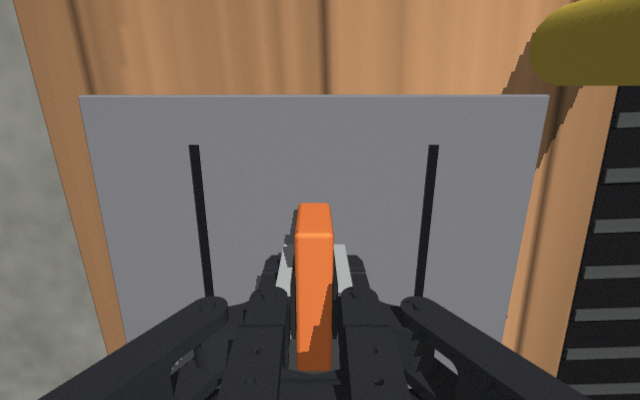

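View pics/t3c.png

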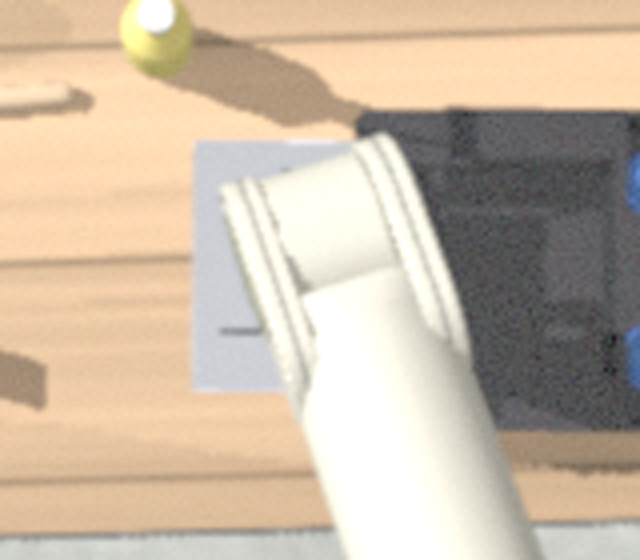

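View pics/s3.png

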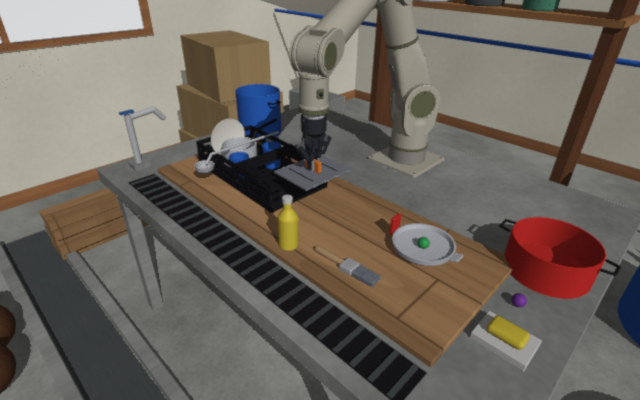

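Run:
```python
from h import *
import pickle
c=calibration('top')
f=lambda l:np.array(l,float)/4+[290-.375,150-.375]
a=cast(c,f([(194,140),(192,391)]),.155);print('lid rear corners',a.round(4),'mid',a.mean(0),'len',np.linalg.norm(a[0]-a[1]),'ang',np.degrees(np.arctan2(*(a[0]-a[1])[1::-1])))
G=cv2.cvtColor(cv2.imread('pics/t3.png'),cv2.COLOR_BGR2GRAY)
print(G[245:265,420:426].mean(1).round(), G[172:184,420:426].mean(1).round())
w=pickle.load(open('w3.pkl','rb'))
for z in(.15,.155,.16):
  b=cast(w,[(80,95.5),(548,95.5)],z);print(z,b.round(4),np.linalg.norm(b[0]-b[1]),b.mean(0))
```

```text
lid rear corners [[0.6544 0.0789 0.155 ]
 [0.4654 0.0863 0.155 ]] mid [0.55993083 0.08258379 0.155     ] len 0.1891150929956103 ang -2.2377014586118618
[31. 32. 34. 35. 32. 33. 38. 44. 47. 46. 45. 46. 60. 84. 86. 86. 86. 85.
 84. 83.] [181. 183. 182. 180. 148.  81.  42.  44.  42.  43.  43.  44.]
0.15 [[0.4634 0.0861 0.15  ]
 [0.6577 0.0782 0.15  ]] 0.19443927470486863 [0.56052965 0.08214665 0.15      ]
0.155 [[0.4666 0.0861 0.155 ]
 [0.6545 0.0785 0.155 ]] 0.1879957435281854 [0.56053872 0.08229408 0.155     ]
0.16 [[0.4698 0.0861 0.16  ]
 [0.6512 0.0788 0.16  ]] 0.1815522123515023 [0.56054778 0.08244151 0.16      ]
```

Run:
```python
from h import *
c=calibration('top')
for z in(.11,.12,.13):
  b=cast(c,[(423,176.6),(423,257.3)],z);print(z,b.round(4),b.mean(0),b[0,0]-b[1,0])
```

```text
0.11 [[ 0.6759 -0.1871  0.11  ]
 [ 0.4258 -0.1761  0.11  ]] [ 0.55083686 -0.18159586  0.11      ] 0.25009402730402336
0.12 [[ 0.6747 -0.185   0.12  ]
 [ 0.4265 -0.174   0.12  ]] [ 0.55061252 -0.17953058  0.12      ] 0.2482195796326142
0.13 [[ 0.6736 -0.1829  0.13  ]
 [ 0.4272 -0.172   0.13  ]] [ 0.55038817 -0.1774653   0.13      ] 0.24634513196120478
```

```bash
python3 -m handwheel '[{"jaw":5,"delta_pos":[-0.012,0,0.01],"turn":0},{"jaw":5,"delta_pos":[-0.024,0,0.02],"turn":0},{"jaw":5,"delta_pos":[-0.034,0,0.028],"turn":0},{"jaw":5,"delta_pos":[-0.034,0,0.034],"turn":0},{"jaw":5,"delta_pos":[-0.034,0,0.038],"turn":0},{"jaw":5,"delta_pos":[-0.034,0,0.041],"turn":0},{"jaw":5,"delta_pos":[-0.034,0,0.042],"turn":0},{"jaw":5,"delta_pos":[-0.034,0,0.042],"turn":0}]'; python3 -c "
from h import *
p,s=st();c,im=snap('wrist','w4');snap('top','t4');snap('scene','s4')
a=cv2.imread('pics/t4.png')[150:290,300:460];cv2.imwrite('pics/t4c.png',cv2.resize(np.clip((a/255.)**.6*280,0,255).astype(np.uint8),None,fx=4,fy=4,interpolation=2))
a=cv2.imread('pics/s4.png')[120:220,190:370];cv2.imwrite('pics/s4c.png',cv2.resize(np.clip((a/255.)**.6*280,0,255).astype(np.uint8),None,fx=4,fy=4,interpolation=2))"
```

```text
clock: 5.9
position: [0.5565, -0.0222, 0.1172]
ee_rot: [0.72, 0.694, 0.0, -0.0]
ft_force: [-0.9, -0.3, -2.2]
grip_width: 0.162
t5.90 tcp [ 0.5565 -0.0222  0.1172] psi87.92 F [-0.9 -0.3 -2.2] w0.162 q [ 0.56  0.37 -0.72  1.75  0.26  1.13 -0.28]
```

View pics/s4c.png

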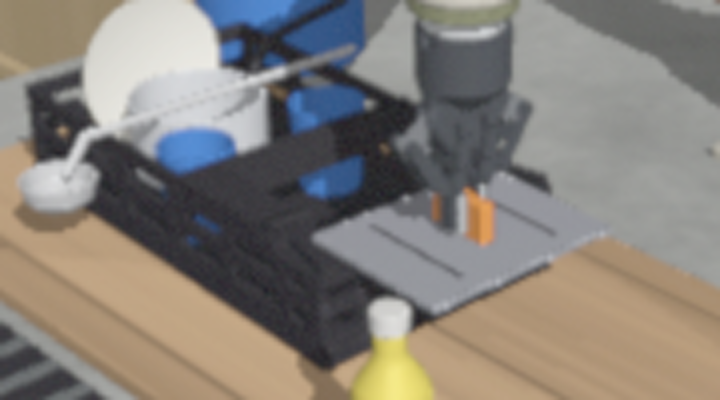

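View pics/t4c.png

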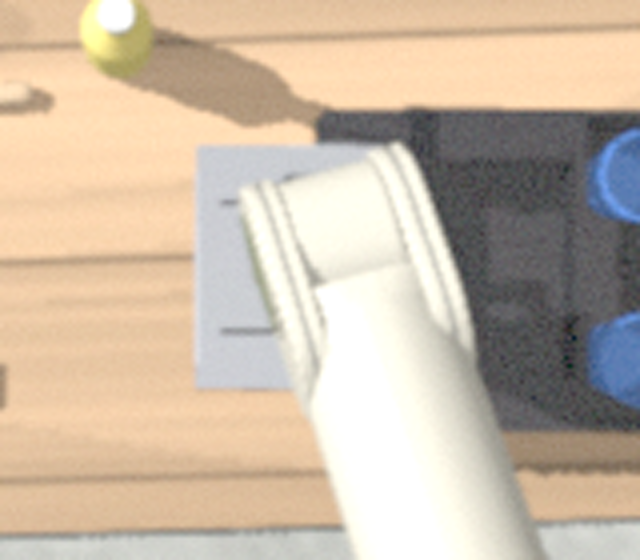

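```bash
python3 -m handwheel '[{"jaw":5,"delta_pos":[-0.008,0,0.001],"turn":0},{"jaw":5,"delta_pos":[-0.016,0,0.001],"turn":0},{"jaw":5,"delta_pos":[-0.024,0,0.001],"turn":0},{"jaw":5,"delta_pos":[-0.032,0,0.001],"turn":0},{"jaw":5,"delta_pos":[-0.04,0,0.001],"turn":0},{"jaw":5,"delta_pos":[-0.04,0,0.001],"turn":0}]'; python3 -c "
from h import *
p,s=st()"
```

```text
clock: 6.55
position: [0.5549, -0.0657, 0.1162]
ee_rot: [0.721, 0.693, -0.0, 0.0]
ft_force: [0.3, -0.7, -1.6]
grip_width: 0.154
t6.55 tcp [ 0.5549 -0.0657  0.1162] psi87.69 F [ 0.3 -0.7 -1.6] w0.154 q [ 0.62  0.37 -0.7   1.75  0.26  1.12 -0.2 ]
```

```bash
python3 -m handwheel '[{"jaw":5,"delta_pos":[-0.008,0,0.001],"turn":0},{"jaw":5,"delta_pos":[-0.016,0,0.001],"turn":0},{"jaw":5,"delta_pos":[-0.024,0,0.0015],"turn":0},{"jaw":5,"delta_pos":[-0.032,0,0.0015],"turn":0},{"jaw":5,"delta_pos":[-0.04,0,0.0015],"turn":0},{"jaw":5,"delta_pos":[-0.048,0,0.0015],"turn":0},{"jaw":5,"delta_pos":[-0.048,0,0.0015],"turn":0}]'; python3 -c "
from h import *
p,s=st()"
```

```text
clock: 7.13
position: [0.553, -0.1133, 0.1147]
ee_rot: [0.721, 0.693, -0.0, 0.0]
ft_force: [0.2, -0.6, -2.9]
grip_width: 0.157
t7.13 tcp [ 0.553  -0.1133  0.1147] psi87.72 F [ 0.2 -0.6 -2.9] w0.157 q [ 0.69  0.38 -0.68  1.73  0.26  1.12 -0.11]
```

```bash
python3 -m handwheel '[{"jaw":5,"delta_pos":[-0.008,0,0.0005],"turn":0},{"jaw":5,"delta_pos":[-0.016,0,0.0005],"turn":0},{"jaw":5,"delta_pos":[-0.024,0,0.0005],"turn":0},{"jaw":5,"delta_pos":[-0.032,0,0.0005],"turn":0},{"jaw":5,"delta_pos":[-0.037,0,0.0005],"turn":0},{"jaw":5,"delta_pos":[-0.041,0,0.0005],"turn":0},{"jaw":5,"delta_pos":[-0.041,0,0.0005],"turn":0}]'; python3 -c "
from h import *
p,s=st()"; python3 -m handwheel '[{"jaw":5,"delta_pos":[-0.002,0,0],"turn":0},{"jaw":5,"delta_pos":[-0.004,0,0],"turn":0},{"jaw":5,"delta_pos":[-0.005,0,0],"turn":0}]'; python3 -c "
from h import *
p,s=st()"
```

```text
clock: 7.72
position: [0.5516, -0.153, 0.1142]
ee_rot: [0.721, 0.693, -0.0, 0.0]
ft_force: [0.6, -0.1, -2.2]
grip_width: 0.159
t7.72 tcp [ 0.5516 -0.153   0.1142] psi87.79 F [ 0.6 -0.1 -2.2] w0.159 q [ 0.74  0.39 -0.66  1.71  0.26  1.13 -0.04]
clock: 7.97
position: [0.5516, -0.1568, 0.1144]
ee_rot: [0.72, 0.694, 0.0, 0.0]
ft_force: [-0.3, 0.2, -2.8]
grip_width: 0.157
t7.97 tcp [ 0.5516 -0.1568  0.1144] psi87.89 F [-0.3  0.2 -2.8] w0.157 q [ 0.74  0.39 -0.66  1.71  0.26  1.13 -0.03]
```

Not at the stop yet; creep on in small steps.

```bash
python3 -m handwheel '[{"jaw":5,"delta_pos":[-0.001,0,0],"turn":0},{"jaw":5,"delta_pos":[-0.002,0,0],"turn":0},{"jaw":5,"delta_pos":[-0.002,0,0],"turn":0}]'; python3 -m handwheel '[{"jaw":5,"delta_pos":[-0.001,0,0],"turn":0},{"jaw":5,"delta_pos":[-0.002,0,0],"turn":0},{"jaw":5,"delta_pos":[-0.002,0,0],"turn":0}]'; python3 -m handwheel '[{"jaw":5,"delta_pos":[-0.001,0,0],"turn":0},{"jaw":5,"delta_pos":[-0.002,0,0],"turn":0},{"jaw":5,"delta_pos":[-0.002,0,0],"turn":0}]'
```

```text
clock: 8.22
position: [0.5514, -0.1589, 0.1143]
ee_rot: [0.72, 0.694, -0.0, 0.0]
ft_force: [0.1, 0.2, -2.8]
grip_width: 0.159
clock: 8.47
position: [0.5513, -0.1611, 0.1143]
ee_rot: [0.72, 0.694, -0.0, 0.0]
ft_force: [0.1, -0.5, -2.6]
grip_width: 0.152
clock: 8.72
position: [0.5513, -0.1631, 0.1143]
ee_rot: [0.72, 0.694, -0.0, 0.0]
ft_force: [-0.7, -0.4, -1.9]
grip_width: 0.158
```

```bash
python3 -m handwheel '[{"jaw":5,"delta_pos":[-0.001,0,0],"turn":0},{"jaw":5,"delta_pos":[-0.0015,0,0],"turn":0},{"jaw":5,"delta_pos":[-0.0015,0,0],"turn":0}]'; python3 -m handwheel '[{"jaw":5,"delta_pos":[-0.001,0,0],"turn":0},{"jaw":5,"delta_pos":[-0.0015,0,0],"turn":0},{"jaw":5,"delta_pos":[-0.0015,0,0],"turn":0}]'; python3 -m handwheel '[{"jaw":5,"delta_pos":[-0.001,0,0],"turn":0},{"jaw":5,"delta_pos":[-0.0015,0,0],"turn":0},{"jaw":5,"delta_pos":[-0.0015,0,0],"turn":0}]'; python3 -c "
from h import *
c,im=snap('wrist','w5')"
```

```text
clock: 8.97
position: [0.5514, -0.1637, 0.1144]
ee_rot: [0.72, 0.694, 0.0, -0.0]
ft_force: [0.4, 2.8, -1.8]
grip_width: 0.153
clock: 9.22
position: [0.5514, -0.1638, 0.1145]
ee_rot: [0.72, 0.694, 0.001, -0.001]
ft_force: [-0.3, 8.2, 0.4]
grip_width: 0.156
clock: 9.47
position: [0.5514, -0.1638, 0.1145]
ee_rot: [0.719, 0.695, 0.001, -0.001]
ft_force: [-1.4, 11.7, 2.4]
grip_width: 0.157
```

View pics/w5.png

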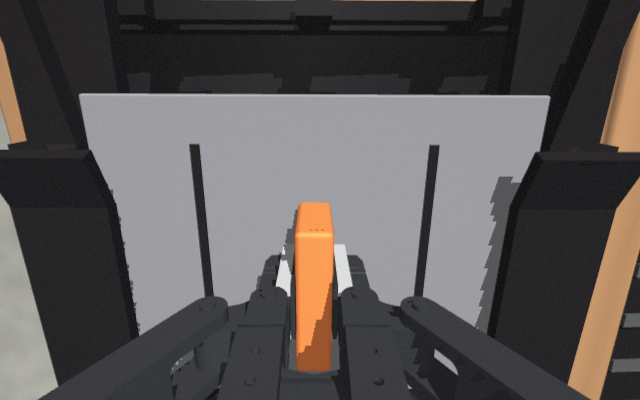

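```bash
python3 -m handwheel '[{"jaw":5,"delta_pos":[0.001,0,0.0005],"turn":0},{"jaw":5,"delta_pos":[0.0025,0,0.001],"turn":0},{"jaw":5,"delta_pos":[0.0025,0,0.001],"turn":0}]'; python3 -m handwheel '[{"jaw":5,"delta_pos":[0,0,0.0005],"turn":0},{"jaw":5,"delta_pos":[0,0,0.001],"turn":0},{"jaw":5,"delta_pos":[0,0,0.001],"turn":0}]'
```

```text
clock: 9.77
position: [0.5515, -0.1637, 0.1138]
ee_rot: [0.72, 0.694, 0.0, -0.0]
ft_force: [-1.6, 6.8, 3.6]
grip_width: 0.157
clock: 10.02
position: [0.5514, -0.1638, 0.1137]
ee_rot: [0.72, 0.694, 0.0, -0.0]
ft_force: [-7.2, 7.4, 12.9]
grip_width: 0.156
```

```bash
python3 -m handwheel '[{"jaw":30,"delta_pos":[0,0,-0.001],"turn":0},{"jaw":60,"delta_pos":[0,0,-0.001],"turn":0},{"jaw":60,"delta_pos":[0,0,-0.001],"turn":0},{"jaw":60,"delta_pos":[0,0,-0.001],"turn":0},{"jaw":60,"delta_pos":[0,0,-0.001],"turn":0}]';python3 -m handwheel '[{"jaw":60,"delta_pos":[0,0,-0.02],"turn":0},{"jaw":60,"delta_pos":[0,0,-0.06],"turn":0},{"jaw":60,"delta_pos":[0,0,-0.1],"turn":0},{"jaw":60,"delta_pos":[0,0,-0.14],"turn":0},{"jaw":60,"delta_pos":[0,0,-0.18],"turn":0},{"jaw":60,"delta_pos":[0.04,0,-0.2],"turn":0},{"jaw":60,"delta_pos":[0.08,0,-0.2],"turn":0},{"jaw":60,"delta_pos":[0.1,0,-0.2],"turn":0},{"jaw":60,"delta_pos":[0.1,0,-0.2],"turn":0}]'; python3 -c "
from h import *
import pickle
st();c,im=snap('wrist','w6');pickle.dump(c,open('w6.pkl','wb'))"
```

```text
clock: 10.43
position: [0.5511, -0.1651, 0.1132]
ee_rot: [0.72, 0.694, -0.0, 0.0]
ft_force: [-1.1, 0.1, 0.4]
grip_width: 0.702
clock: 11.18
position: [0.5551, -0.0583, 0.3144]
ee_rot: [0.717, 0.697, 0.001, 0.0]
ft_force: [0.5, 0.5, 0.6]
grip_width: 0.707
t11.18 tcp [ 0.5551 -0.0583  0.3144] psi88.33 F [0.5 0.5 0.6] w0.707 q [ 0.66  0.23 -0.75  1.48  0.15  1.5  -0.12]
```

View pics/w6.png

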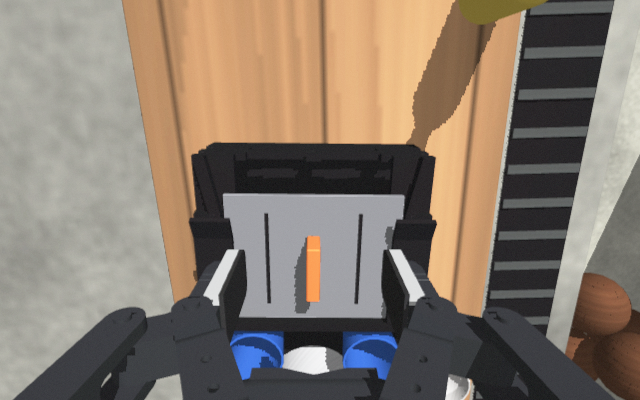

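Run:
```python
from h import *
import pickle
c=pickle.load(open('w6.pkl','rb'))
a=cast(c,[(223,194.5),(405,195.5)],.111);b=cast(c,[(306,302),(320,302),(307,236.5),(320,236.5)],.146)
O=np.array([.5482,-.249]);Y=np.array([.0367,.9993]);X=np.array([.9993,-.0367])
for p in list(a)+[a.mean(0)]+list(b)+[b.mean(0)]: d=p[:2]-O;print((d@X).round(4),(d@Y).round(4))
print(np.linalg.norm(a[0]-a[1]), np.degrees(np.arctan2(*(a[1]-a[0])[1::-1])))
```

```text
-0.0935 0.1587
0.0954 0.1588
0.001 0.1587
-0.0067 0.0539
0.0077 0.054
-0.0058 0.1276
0.0068 0.1277
0.0005 0.0908
0.18888411477563347 -2.054127650201214
```

```bash
python3 -m handwheel '[{"jaw":70,"delta_pos":[0.03,-0.005,0],"turn":-0.038},{"jaw":70,"delta_pos":[0.06,-0.01,0],"turn":-0.076},{"jaw":70,"delta_pos":[0.09,-0.015,0.01],"turn":-0.114},{"jaw":70,"delta_pos":[0.12,-0.02,0.01],"turn":-0.15},{"jaw":70,"delta_pos":[0.15,-0.025,0.01],"turn":-0.185},{"jaw":70,"delta_pos":[0.18,-0.03,0.02],"turn":-0.22},{"jaw":70,"delta_pos":[0.21,-0.04,0.02],"turn":-0.255},{"jaw":70,"delta_pos":[0.24,-0.05,0.03],"turn":-0.29},{"jaw":70,"delta_pos":[0.27,-0.055,0.04],"turn":-0.325},{"jaw":70,"delta_pos":[0.3,-0.06,0.04],"turn":-0.36}]'; python3 -c "
from h import *
st()"
```

```text
clock: 12.07
position: [0.5059, 0.2366, 0.2714]
ee_rot: [0.235, 0.972, -0.001, -0.0]
ft_force: [1.4, -0.0, 0.0]
grip_width: 0.818
t12.07 tcp [0.5059 0.2366 0.2714] psi152.86 F [ 1.4 -0.   0. ] w0.818 q [ 0.33  0.32 -1.04  1.54  0.28  1.44  0.37]
```

```bash
python3 -m handwheel '[{"jaw":70,"delta_pos":[0.01,0.015,0.01],"turn":-0.035},{"jaw":70,"delta_pos":[0.02,0.03,0.02],"turn":-0.07},{"jaw":70,"delta_pos":[0.026,0.037,0.02],"turn":-0.105},{"jaw":70,"delta_pos":[0.026,0.037,0.02],"turn":-0.14},{"jaw":70,"delta_pos":[0.026,0.037,0.02],"turn":-0.16},{"jaw":70,"delta_pos":[0.026,0.037,0.02],"turn":-0.16},{"jaw":70,"delta_pos":[0.026,0.037,0.02],"turn":-0.16}]'; python3 -c "
from h import *
import pickle
st();c,im=snap('wrist','w7');pickle.dump(c,open('w7.pkl','wb'));st()"
```

```text
clock: 12.65
position: [0.5007, 0.2809, 0.2528]
ee_rot: [-0.011, 1.0, -0.0, -0.0]
ft_force: [-0.5, -0.4, 0.2]
grip_width: 0.821
t12.65 tcp [0.5007 0.2809 0.2528] psi-178.75 F [-0.5 -0.4  0.2] w0.821 q [ 0.28  0.41 -1.12  1.52  0.37  1.44  0.73]
t12.70 tcp [0.5006 0.281  0.253 ] psi-178.76 F [ 0.1  0.4 -0.1] w0.817 q [ 0.28  0.41 -1.12  1.52  0.37  1.44  0.73]
```

View pics/w7.png

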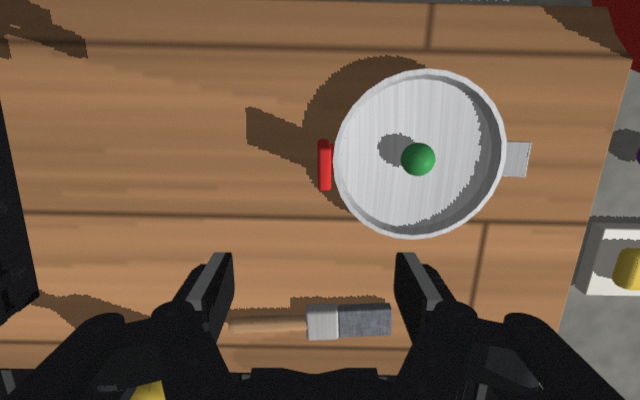

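```bash
python3 -c "
from h import *
im=cv2.imread('pics/w7.png')[60:250,300:540]
cv2.imwrite('pics/c7.png',cv2.resize(im,None,fx=3.3,fy=3,interpolation=cv2.INTER_CUBIC))
cv2.imwrite('pics/c8.png',cv2.resize(cv2.imread('pics/w7.png')[125:205,300:360],None,fx=8,fy=7,interpolation=cv2.INTER_CUBIC))"
```

```text
(no output)
```

View pics/c8.png

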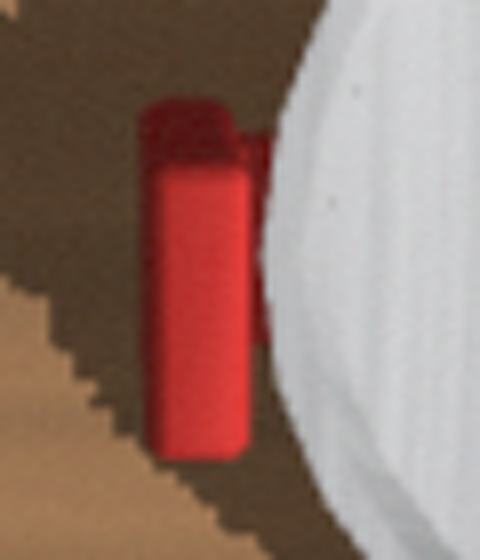

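View pics/c7.png

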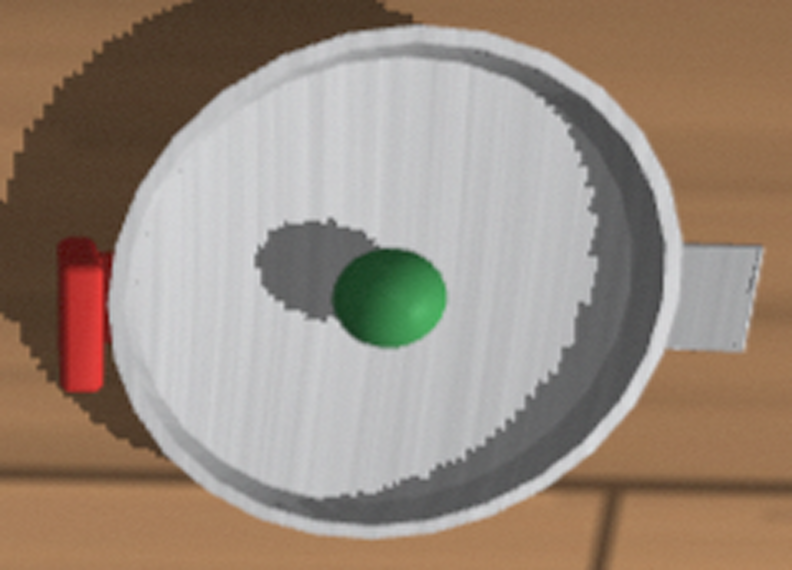

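Run:
```python
from h import *
import pickle
c=pickle.load(open('w7.pkl','rb'));im=cv2.imread('pics/w7.png')
f=np.array([(155,165),(250,165),(250,460),(152,460)],float)/[8,7]+[300-.44,125-.43]
a=cast(c,f,.09);print('lug',a.round(4),a.mean(0).round(4))
f=np.array([(764,246),(746,352)],float)/[3.3,3]+[300-.35,60-.33]
b=cast(c,f,.048);print('lip',b.round(4),b.mean(0))
d=b.mean(0)-a.mean(0);print('ang',np.degrees(np.arctan2(d[1],d[0])),np.linalg.norm(d[:2]), 'lug edge ang',np.degrees(np.arctan2(*(a[2]-a[1])[1::-1])))
d=b[0]-b[1];print('lip edge',np.degrees(np.arctan2(d[1],d[0])))
hsv=cv2.cvtColor(im,cv2.COLOR_BGR2HSV)
g=mask(im,(50,100,30),(85,255,255));k=max(cv2.findContours(g,cv2.RETR_EXTERNAL,cv2.CHAIN_APPROX_NONE)[0],key=cv2.contourArea)
(e,_,_)=cv2.fitEllipse(k);print('ball',e,cast(c,[e],.045))
# rim circle outer (c7 points)
f=np.array([(108,290),(130,170+25),(395,25),(682,260),(370,537),(660,390),(180,470)],float)/[3.3,3]+[300-.35,60-.33]
P=cast(c,f,.05)[:,:2];A=np.c_[2*P,np.ones(len(P))];s=np.linalg.lstsq(A,(P**2).sum(1),rcond=None)[0];print('rim',s[:2],np.sqrt(s[2]+s[:2]@s[:2]),(np.hypot(*(P-s[:2]).T)).round(4))
```

```text
lug [[0.4766 0.2849 0.09  ]
 [0.4764 0.2953 0.09  ]
 [0.5151 0.2967 0.09  ]
 [0.5153 0.2855 0.09  ]] [0.4959 0.2906 0.09  ]
lip [[0.4729 0.4963 0.048 ]
 [0.5091 0.4982 0.048 ]] [0.49101139 0.49725097 0.048     ]
ang 91.34403644669884 0.20669724465102127 lug edge ang 2.077911407993455
lip edge -176.8661269201077
ball (417.7344665527344, 158.85031127929688) [[0.49325562 0.38646972 0.045     ]]
rim [0.49336275 0.38702151] 0.08779413404465157 [0.0878 0.0889 0.0873 0.0858 0.0863 0.0907 0.0878]
```

```bash
python3 -m handwheel '[{"jaw":70,"delta_pos":[0.0044,0.0096,0.02],"turn":-0.002},{"jaw":70,"delta_pos":[0.0044,0.0096,0.05],"turn":-0.002},{"jaw":70,"delta_pos":[0.0044,0.0096,0.08],"turn":-0.002},{"jaw":70,"delta_pos":[0.0044,0.0096,0.11],"turn":-0.002},{"jaw":70,"delta_pos":[0.0044,0.0096,0.12],"turn":-0.002},{"jaw":70,"delta_pos":[0.0044,0.0096,0.12],"turn":-0.002}]'; python3 -c "
from h import *
st();snap('wrist','w8')"
```

```text
clock: 13.2
position: [0.4946, 0.2901, 0.1311]
ee_rot: [-0.015, 1.0, -0.001, -0.002]
ft_force: [0.3, -0.3, -0.5]
grip_width: 0.818
t13.20 tcp [0.4946 0.2901 0.1311] psi-178.28 F [ 0.3 -0.3 -0.5] w0.818 q [ 0.22  0.52 -1.06  1.68  0.47  1.23  0.65]
```

View pics/w8.png

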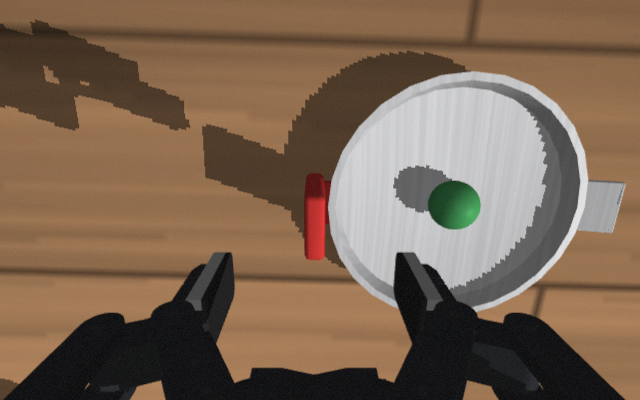

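```bash
python3 -m handwheel '[{"jaw":70,"delta_pos":[-0.001,0.0003,0.02],"turn":0},{"jaw":70,"delta_pos":[-0.001,0.0003,0.04],"turn":0},{"jaw":70,"delta_pos":[-0.001,0.0003,0.055],"turn":0},{"jaw":70,"delta_pos":[-0.001,0.0003,0.066],"turn":0},{"jaw":70,"delta_pos":[-0.001,0.0003,0.074],"turn":0},{"jaw":70,"delta_pos":[-0.001,0.0003,0.074],"turn":0},{"jaw":70,"delta_pos":[-0.001,0.0003,0.074],"turn":0}]'; python3 -c "
from h import *
st();snap('wrist','w9')"
```

```text
clock: 13.83
position: [0.4966, 0.2921, 0.0598]
ee_rot: [-0.016, 1.0, 0.0, 0.0]
ft_force: [-0.6, 0.0, 1.4]
grip_width: 0.819
t13.83 tcp [0.4966 0.2921 0.0598] psi-178.18 F [-0.6  0.   1.4] w0.819 q [ 0.17  0.6  -1.    1.74  0.56  1.12  0.6 ]
```

View pics/w9.png

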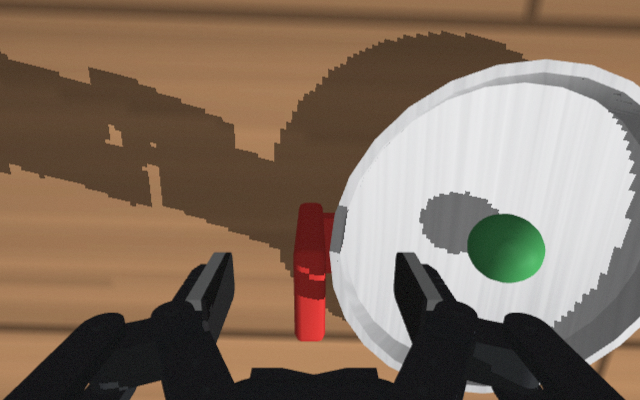

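```bash
python3 -m handwheel '[{"jaw":50,"delta_pos":[0,-0.0016,0.002],"turn":0},{"jaw":30,"delta_pos":[0,-0.0016,0.002],"turn":0},{"jaw":20,"delta_pos":[0,-0.0016,0.002],"turn":0},{"jaw":20,"delta_pos":[0,-0.0016,0.002],"turn":0},{"jaw":20,"delta_pos":[0,-0.0016,0.002],"turn":0}]' 20; python3 -c "
from h import *
st();snap('wrist','w10')"
```

```text
clock: 14.3
position: [0.4965, 0.2902, 0.0575]
ee_rot: [-0.016, 1.0, -0.0, 0.0]
ft_force: [0.4, -0.3, 0.0]
grip_width: 0.234
t14.30 tcp [0.4965 0.2902 0.0575] psi-178.17 F [ 0.4 -0.3  0. ] w0.234 q [ 0.17  0.6  -1.    1.74  0.56  1.11  0.6 ]
```

View pics/w10.png

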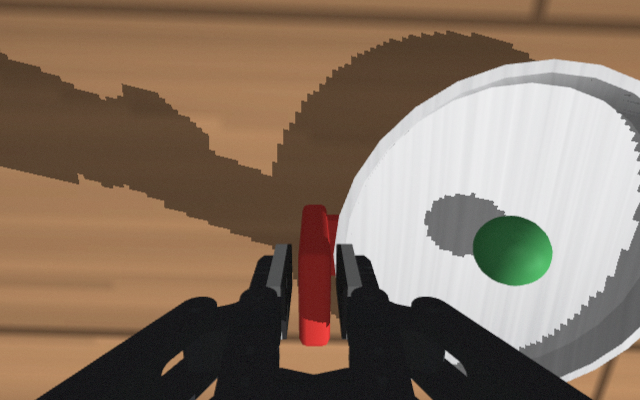

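```bash
python3 -m handwheel '[{"jaw":16,"delta_pos":[0,0,0],"turn":0},{"jaw":13,"delta_pos":[0,0,0],"turn":0},{"jaw":11,"delta_pos":[0,0,0],"turn":0},{"jaw":8,"delta_pos":[0,0,0],"turn":0},{"jaw":5,"delta_pos":[0,0,0],"turn":0},{"jaw":2,"delta_pos":[0,0,0],"turn":0},{"jaw":2,"delta_pos":[0,0,0],"turn":0}]' 20; python3 -m handwheel '[{"jaw":2,"delta_pos":[0,0,0],"turn":0},{"jaw":2,"delta_pos":[0,0,0],"turn":0},{"jaw":2,"delta_pos":[0,0,0],"turn":0}]' 70;  python3 -c "
from h import *
st();snap('wrist','w11')"
```

```text
clock: 14.93
position: [0.4965, 0.2902, 0.0573]
ee_rot: [-0.016, 1.0, 0.0, 0.0]
ft_force: [-0.6, -1.0, 1.7]
grip_width: 0.138
clock: 15.18
position: [0.4965, 0.2902, 0.0574]
ee_rot: [-0.016, 1.0, -0.0, 0.0]
ft_force: [-1.2, -1.1, 3.5]
grip_width: 0.127
t15.18 tcp [0.4965 0.2902 0.0574] psi-178.17 F [-1.2 -1.1  3.5] w0.127 q [ 0.17  0.6  -1.    1.74  0.56  1.11  0.6 ]
```

View pics/w11.png

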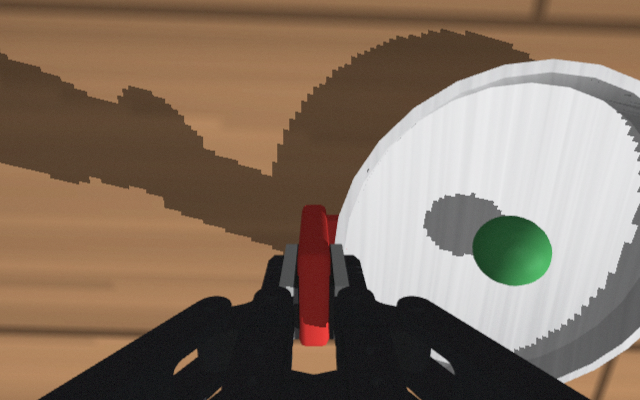

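```bash
python3 -m handwheel '[{"jaw":2,"delta_pos":[0,0,-0.001],"turn":0},{"jaw":2,"delta_pos":[0,0,-0.003],"turn":0},{"jaw":2,"delta_pos":[0,0,-0.006],"turn":0},{"jaw":2,"delta_pos":[0,0,-0.01],"turn":0},{"jaw":2,"delta_pos":[0,0,-0.014],"turn":0},{"jaw":2,"delta_pos":[0,0,-0.017],"turn":0},{"jaw":2,"delta_pos":[0,0,-0.019],"turn":0},{"jaw":2,"delta_pos":[0,0,-0.02],"turn":0}]';  python3 -c "
from h import *
st();snap('wrist','w12');snap('scene','s12');a=cv2.imread('pics/s12.png')[190:290,360:500];cv2.imwrite('pics/s12c.png',cv2.resize(a,None,fx=5,fy=5,interpolation=2))"
```

```text
clock: 15.9
position: [0.4966, 0.2902, 0.0777]
ee_rot: [-0.016, 1.0, 0.0, 0.0]
ft_force: [-0.7, 0.8, -1.6]
grip_width: 0.133
t15.90 tcp [0.4966 0.2902 0.0777] psi-178.18 F [-0.7  0.8 -1.6] w0.133 q [ 0.19  0.58 -1.02  1.73  0.53  1.14  0.61]
```

View pics/w12.png

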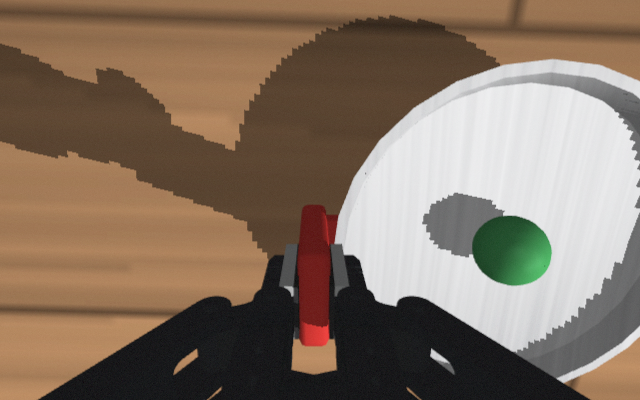

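View pics/s12c.png

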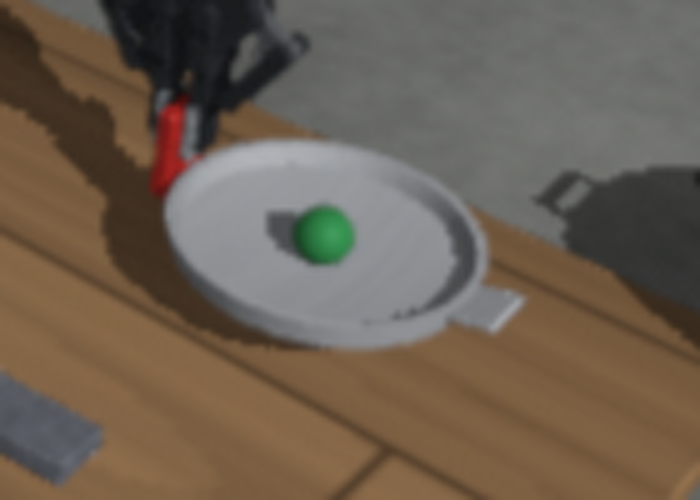

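```bash
python3 -m handwheel '[{"jaw":2,"delta_pos":[0,0,-0.003],"turn":0},{"jaw":2,"delta_pos":[0,0,-0.008],"turn":0},{"jaw":2,"delta_pos":[0,0,-0.015],"turn":0},{"jaw":2,"delta_pos":[0,0,-0.024],"turn":0},{"jaw":2,"delta_pos":[0,0,-0.034],"turn":0},{"jaw":2,"delta_pos":[0,0,-0.044],"turn":0},{"jaw":2,"delta_pos":[0,0,-0.053],"turn":0},{"jaw":2,"delta_pos":[0,0,-0.06],"turn":0},{"jaw":2,"delta_pos":[0,0,-0.065],"turn":0},{"jaw":2,"delta_pos":[0,0,-0.068],"turn":0}]'; python3 -m handwheel '[{"jaw":2,"delta_pos":[0,0,-0.003],"turn":0},{"jaw":2,"delta_pos":[0,0,-0.008],"turn":0},{"jaw":2,"delta_pos":[0,0,-0.015],"turn":0},{"jaw":2,"delta_pos":[0,0,-0.024],"turn":0},{"jaw":2,"delta_pos":[0,0,-0.034],"turn":0},{"jaw":2,"delta_pos":[0,0,-0.044],"turn":0},{"jaw":2,"delta_pos":[0,0,-0.053],"turn":0},{"jaw":2,"delta_pos":[0,0,-0.06],"turn":0},{"jaw":2,"delta_pos":[0,0,-0.065],"turn":0},{"jaw":2,"delta_pos":[0,0,-0.068],"turn":0}]';   python3 -c "
from h import *
st()"
```

```text
clock: 16.83
position: [0.4966, 0.2903, 0.1461]
ee_rot: [-0.016, 1.0, 0.0, 0.0]
ft_force: [0.7, 0.2, -1.0]
grip_width: 0.126
clock: 17.67
position: [0.4966, 0.2903, 0.2141]
ee_rot: [-0.016, 1.0, 0.0, 0.0]
ft_force: [0.6, 0.8, -1.8]
grip_width: 0.133
t17.67 tcp [0.4966 0.2903 0.2141] psi-178.18 F [ 0.6  0.8 -1.8] w0.133 q [ 0.26  0.44 -1.11  1.58  0.4   1.37  0.71]
```

```bash
python3 -m handwheel '[{"jaw":2,"delta_pos":[0,-0.002,0],"turn":0},{"jaw":2,"delta_pos":[-0.0004,-0.006,0],"turn":0},{"jaw":2,"delta_pos":[-0.0009,-0.012,0],"turn":0},{"jaw":2,"delta_pos":[-0.0015,-0.02,0],"turn":0},{"jaw":2,"delta_pos":[-0.0022,-0.03,0],"turn":0},{"jaw":2,"delta_pos":[-0.003,-0.042,0],"turn":0},{"jaw":2,"delta_pos":[-0.0039,-0.054,0],"turn":0},{"jaw":2,"delta_pos":[-0.0048,-0.066,0],"turn":0},{"jaw":2,"delta_pos":[-0.0057,-0.078,0],"turn":0},{"jaw":2,"delta_pos":[-0.0065,-0.09,0],"turn":0}]'; python3 -m handwheel '[{"jaw":2,"delta_pos":[-0.0009,-0.012,0],"turn":0},{"jaw":2,"delta_pos":[-0.0018,-0.024,0],"turn":0},{"jaw":2,"delta_pos":[-0.0026,-0.036,0],"turn":0},{"jaw":2,"delta_pos":[-0.0035,-0.048,0],"turn":0},{"jaw":2,"delta_pos":[-0.0044,-0.06,0],"turn":0},{"jaw":2,"delta_pos":[-0.0052,-0.072,0],"turn":0},{"jaw":2,"delta_pos":[-0.0061,-0.084,0],"turn":0},{"jaw":2,"delta_pos":[-0.007,-0.096,0],"turn":0},{"jaw":2,"delta_pos":[-0.0078,-0.106,0],"turn":0},{"jaw":2,"delta_pos":[-0.0085,-0.115,0],"turn":0}]'; python3 -c "
from h import *
st();snap('wrist','w13')"
```

```text
clock: 18.5
position: [0.5059, 0.1988, 0.2129]
ee_rot: [-0.016, 1.0, -0.0, -0.0]
ft_force: [0.7, -0.5, -0.8]
grip_width: 0.134
clock: 19.33
position: [0.5179, 0.0842, 0.2131]
ee_rot: [-0.015, 1.0, -0.0, -0.0]
ft_force: [0.5, -0.1, -1.0]
grip_width: 0.129
t19.33 tcp [0.5179 0.0842 0.2131] psi-178.24 F [ 0.5 -0.1 -1. ] w0.129 q [ 0.73  0.3  -1.14  1.71  0.28  1.32  1.14]
```

View pics/w13.png

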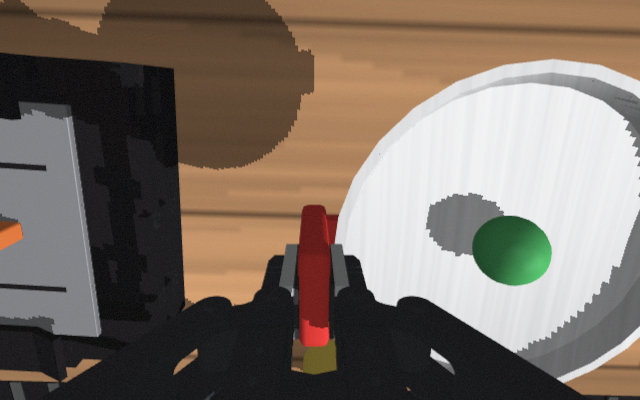

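```bash
python3 -m handwheel '[{"jaw":2,"delta_pos":[-0.0007,-0.008,0],"turn":0},{"jaw":2,"delta_pos":[-0.0014,-0.018,0],"turn":0},{"jaw":2,"delta_pos":[-0.0022,-0.03,0],"turn":0},{"jaw":2,"delta_pos":[-0.003,-0.042,0],"turn":0},{"jaw":2,"delta_pos":[-0.004,-0.054,0],"turn":0},{"jaw":2,"delta_pos":[-0.0048,-0.066,0],"turn":0},{"jaw":2,"delta_pos":[-0.0057,-0.078,0],"turn":0},{"jaw":2,"delta_pos":[-0.0066,-0.09,0],"turn":0},{"jaw":2,"delta_pos":[-0.0075,-0.102,0],"turn":0},{"jaw":2,"delta_pos":[-0.0084,-0.114,0],"turn":0}]'; python3 -m handwheel '[{"jaw":2,"delta_pos":[-0.0009,-0.012,0],"turn":0},{"jaw":2,"delta_pos":[-0.0018,-0.024,0],"turn":0},{"jaw":2,"delta_pos":[-0.0026,-0.036,0],"turn":0},{"jaw":2,"delta_pos":[-0.0035,-0.048,0],"turn":0},{"jaw":2,"delta_pos":[-0.0044,-0.06,0],"turn":0},{"jaw":2,"delta_pos":[-0.0052,-0.072,0],"turn":0},{"jaw":2,"delta_pos":[-0.0061,-0.084,0],"turn":0},{"jaw":2,"delta_pos":[-0.007,-0.096,0],"turn":0},{"jaw":2,"delta_pos":[-0.0078,-0.106,0],"turn":0},{"jaw":2,"delta_pos":[-0.0085,-0.115,0],"turn":0}]'; python3 -c "
from h import *
st()"
```

```text
clock: 20.22
position: [0.5301, -0.0292, 0.2133]
ee_rot: [-0.016, 1.0, -0.0, 0.0]
ft_force: [0.6, -0.6, -0.8]
grip_width: 0.127
clock: 21.05
position: [0.5422, -0.1439, 0.2133]
ee_rot: [-0.016, 1.0, -0.0, -0.0]
ft_force: [-0.2, 0.2, -1.9]
grip_width: 0.13
t21.05 tcp [ 0.5422 -0.1439  0.2133] psi-178.20 F [-0.2  0.2 -1.9] w0.130 q [ 1.02  0.37 -1.03  1.62  0.33  1.34  1.54]
```

```bash
python3 -m handwheel '[{"jaw":2,"delta_pos":[-0.0007,-0.009,0],"turn":0},{"jaw":2,"delta_pos":[-0.0014,-0.021,0],"turn":0},{"jaw":2,"delta_pos":[-0.0022,-0.033,0],"turn":0},{"jaw":2,"delta_pos":[-0.003,-0.045,0],"turn":0},{"jaw":2,"delta_pos":[-0.004,-0.057,0],"turn":0},{"jaw":2,"delta_pos":[-0.0048,-0.069,0],"turn":0},{"jaw":2,"delta_pos":[-0.0057,-0.081,0],"turn":0},{"jaw":2,"delta_pos":[-0.0065,-0.092,0],"turn":0},{"jaw":2,"delta_pos":[-0.0071,-0.101,0],"turn":0},{"jaw":2,"delta_pos":[-0.0076,-0.108,0],"turn":0}]'; python3 -m handwheel '[{"jaw":2,"delta_pos":[-0.0003,-0.005,0],"turn":0},{"jaw":2,"delta_pos":[-0.0006,-0.008,0],"turn":0},{"jaw":2,"delta_pos":[-0.0006,-0.009,0],"turn":0},{"jaw":2,"delta_pos":[-0.0006,-0.009,0],"turn":0},{"jaw":2,"delta_pos":[-0.0006,-0.009,0],"turn":0},{"jaw":2,"delta_pos":[-0.0006,-0.009,0],"turn":0}]'; python3 -c "
from h import *
st();snap('wrist','w14');snap('top','t14')"
```

```text
clock: 21.88
position: [0.5532, -0.2516, 0.2132]
ee_rot: [-0.016, 1.0, 0.0, -0.0]
ft_force: [-0.7, 0.4, -2.1]
grip_width: 0.126
clock: 22.38
position: [0.5542, -0.2587, 0.2135]
ee_rot: [-0.016, 1.0, -0.0, 0.0]
ft_force: [0.0, 0.6, -1.3]
grip_width: 0.133
t22.38 tcp [ 0.5542 -0.2587  0.2135] psi-178.13 F [ 0.   0.6 -1.3] w0.133 q [ 1.08  0.48 -0.96  1.49  0.39  1.38  1.7 ]
```

View pics/w14.png

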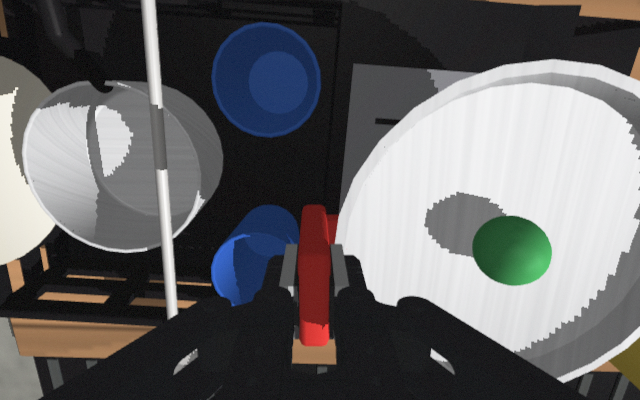

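View pics/t14.png

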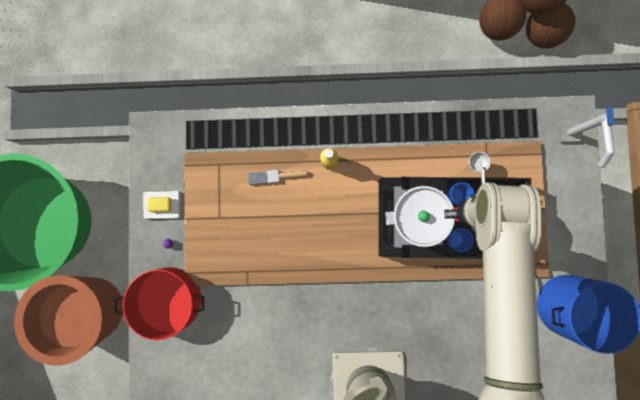

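```bash
python3 -m handwheel '[{"jaw":2,"delta_pos":[0.0015,0,0],"turn":0.005},{"jaw":2,"delta_pos":[0.0045,0.0001,0],"turn":0.015},{"jaw":2,"delta_pos":[0.009,0.0004,0],"turn":0.03},{"jaw":2,"delta_pos":[0.0135,0.001,0],"turn":0.045},{"jaw":2,"delta_pos":[0.018,0.0017,0],"turn":0.06},{"jaw":2,"delta_pos":[0.0224,0.0027,0],"turn":0.075},{"jaw":2,"delta_pos":[0.0268,0.0038,0],"turn":0.09},{"jaw":2,"delta_pos":[0.0311,0.0052,0],"turn":0.105},{"jaw":2,"delta_pos":[0.0353,0.0067,0],"turn":0.12},{"jaw":2,"delta_pos":[0.0395,0.0085,0],"turn":0.135}]'; python3 -c "
from h import *
p,s=st();a=np.radians(s-90);print('ctr',p[:2]+.096*np.array([np.cos(a),np.sin(a)]))"
```

```text
clock: 23.32
position: [0.514, -0.2519, 0.2134]
ee_rot: [0.196, 0.981, -0.0, 0.0]
ft_force: [0.5, -0.6, -1.1]
grip_width: 0.133
t23.32 tcp [ 0.514  -0.2519  0.2134] psi157.35 F [ 0.5 -0.6 -1.1] w0.133 q [ 1.12  0.36 -0.92  1.59  0.29  1.33  1.34]
ctr [ 0.55097119 -0.16326567]
```

```bash
python3 -m handwheel '[{"jaw":2,"delta_pos":[0.0045,0.0001,0],"turn":0.015},{"jaw":2,"delta_pos":[0.009,0.0004,0],"turn":0.03},{"jaw":2,"delta_pos":[0.0135,0.001,0],"turn":0.045},{"jaw":2,"delta_pos":[0.018,0.0017,0],"turn":0.06},{"jaw":2,"delta_pos":[0.0224,0.0027,0],"turn":0.075},{"jaw":2,"delta_pos":[0.0268,0.0038,0],"turn":0.09},{"jaw":2,"delta_pos":[0.0311,0.0052,0],"turn":0.105},{"jaw":2,"delta_pos":[0.0353,0.0067,0],"turn":0.12},{"jaw":2,"delta_pos":[0.0395,0.0085,0],"turn":0.135},{"jaw":2,"delta_pos":[0.0436,0.0105,0],"turn":0.15}]'; python3 -c "
from h import *
p,s=st();a=np.radians(s-90);print('ctr',p[:2]+.096*np.array([np.cos(a),np.sin(a)]));snap('wrist','w15')"
```

```text
clock: 24.15
position: [0.4777, -0.2253, 0.2134]
ee_rot: [0.42, 0.908, -0.0, 0.0]
ft_force: [0.1, 0.7, -2.3]
grip_width: 0.135
t24.15 tcp [ 0.4777 -0.2253  0.2134] psi130.35 F [ 0.1  0.7 -2.3] w0.135 q [ 1.13  0.23 -0.88  1.71  0.18  1.29  0.92]
ctr [ 0.55089956 -0.16318868]
```

View pics/w15.png

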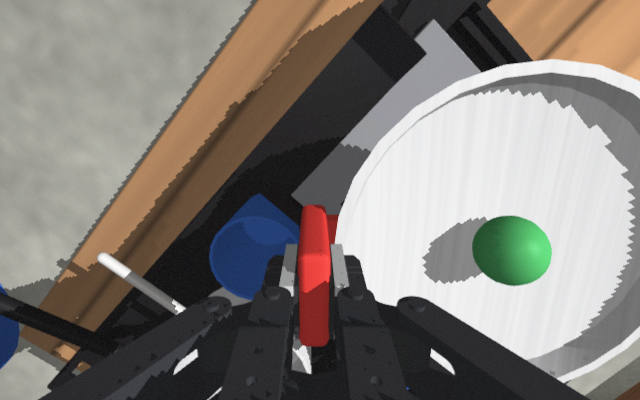

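Ball unmoved in the hand view (512,250). Continue; remaining 42.4° (130.35 → 88).

```bash
python3 -m handwheel '[{"jaw":2,"delta_pos":[0.003,0.0001,0],"turn":0.01},{"jaw":2,"delta_pos":[0.0075,0.0003,0],"turn":0.025},{"jaw":2,"delta_pos":[0.012,0.0008,0],"turn":0.04},{"jaw":2,"delta_pos":[0.0165,0.0014,0],"turn":0.055},{"jaw":2,"delta_pos":[0.021,0.0023,0],"turn":0.07},{"jaw":2,"delta_pos":[0.0253,0.0034,0],"turn":0.085},{"jaw":2,"delta_pos":[0.0297,0.0047,0],"turn":0.1},{"jaw":2,"delta_pos":[0.0339,0.0062,0],"turn":0.115},{"jaw":2,"delta_pos":[0.0381,0.0079,0],"turn":0.13},{"jaw":2,"delta_pos":[0.0422,0.0098,0],"turn":0.145}]'; python3 -m handwheel '[{"jaw":2,"delta_pos":[0.0045,0.0001,0],"turn":0.015},{"jaw":2,"delta_pos":[0.009,0.0004,0],"turn":0.03},{"jaw":2,"delta_pos":[0.0135,0.001,0],"turn":0.045},{"jaw":2,"delta_pos":[0.0175,0.0016,0],"turn":0.058},{"jaw":2,"delta_pos":[0.0207,0.0023,0],"turn":0.069},{"jaw":2,"delta_pos":[0.0232,0.0029,0],"turn":0.078},{"jaw":2,"delta_pos":[0.025,0.0033,0],"turn":0.084},{"jaw":2,"delta_pos":[0.0265,0.0037,0],"turn":0.089},{"jaw":2,"delta_pos":[0.027,0.0039,0],"turn":0.091},{"jaw":2,"delta_pos":[0.027,0.0039,0],"turn":0.091}]';python3 -m handwheel '[{"jaw":2,"delta_pos":[0,0,0],"turn":0},{"jaw":2,"delta_pos":[0,0,0],"turn":0},{"jaw":2,"delta_pos":[0,0,0],"turn":0},{"jaw":2,"delta_pos":[0,0,0],"turn":0}]'; python3 -c "
from h import *
import pickle
p,s=st();a=np.radians(s-90);print('ctr',p[:2]+.096*np.array([np.cos(a),np.sin(a)]));c,_=snap('wrist','w16');pickle.dump(c,open('w16.pkl','wb'));snap('top','t16');snap('scene','s16');st()
cv2.imwrite('pics/t16c.png',cv2.resize(cv2.imread('pics/t16.png')[150:290,365:555],None,fx=4,fy=4,interpolation=2))
cv2.imwrite('pics/s16c.png',cv2.resize(cv2.imread('pics/s16.png')[80:240,180:380],None,fx=3.7,fy=3.7,interpolation=2))"
```

```text
clock: 25.03
position: [0.458, -0.1869, 0.2134]
ee_rot: [0.613, 0.79, -0.0, 0.0]
ft_force: [-0.2, 0.0, -1.0]
grip_width: 0.131
clock: 25.87
position: [0.4551, -0.16, 0.2133]
ee_rot: [0.719, 0.695, -0.0, 0.0]
ft_force: [-1.0, 0.5, -0.9]
grip_width: 0.13
clock: 26.2
position: [0.4551, -0.1602, 0.2133]
ee_rot: [0.719, 0.695, 0.0, 0.0]
ft_force: [-0.8, 0.1, -1.6]
grip_width: 0.13
t26.20 tcp [ 0.4551 -0.1602  0.2133] psi88.05 F [-0.8  0.1 -1.6] w0.130 q [ 1.07  0.09 -0.85  1.81  0.07  1.27  0.16]
ctr [ 0.55106886 -0.16345044]
t26.35 tcp [ 0.4551 -0.1601  0.2133] psi88.05 F [ 0.  -0.1 -1. ] w0.127 q [ 1.07  0.09 -0.85  1.81  0.07  1.27  0.16]
```

View pics/w16.png

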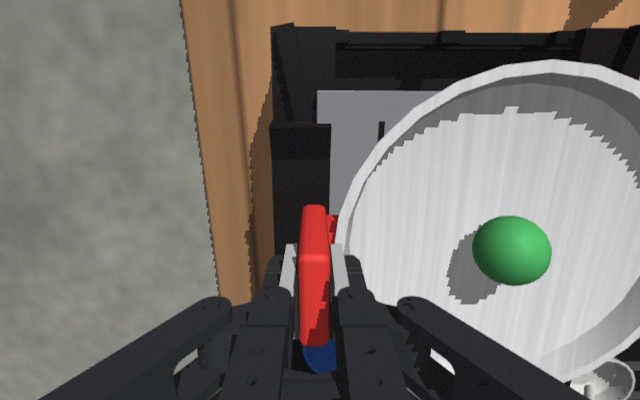

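View pics/t16c.png

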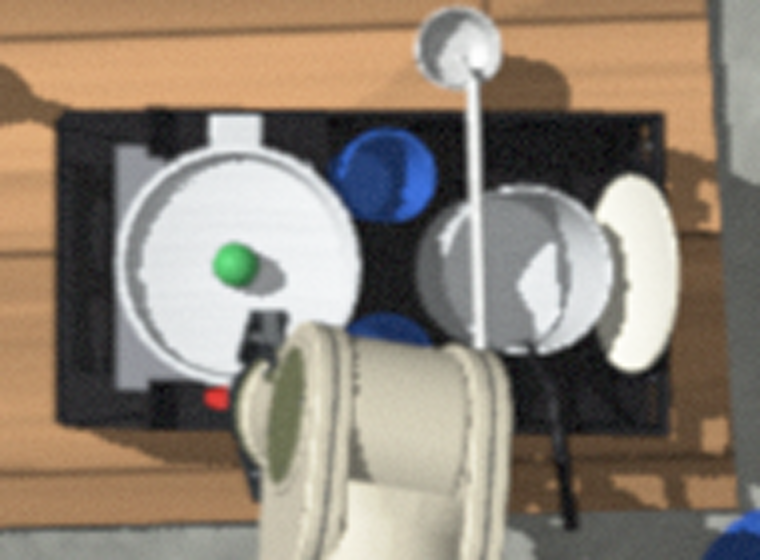

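View pics/s16c.png

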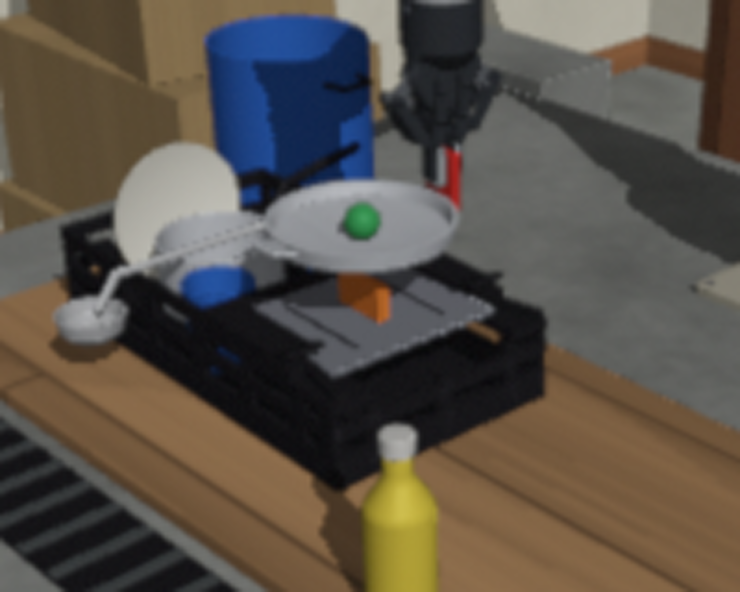

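Run:
```python
from h import *
c=calibration('top')
f=lambda l:np.array(l,float)/4+[365-.375,150-.375]
lip=cast(c,f([(209,115),(263,115)]),.204).mean(0);ball=cast(c,f([(235,264)]),.201)[0]
P=cast(c,f([(115,265),(362,268),(140,190),(330,190),(150,350),(240,145)]),.206)[:,:2]
A=np.c_[2*P,np.ones(len(P))];s=np.linalg.lstsq(A,(P**2).sum(1),rcond=None)[0];ctr=s[:2]
print('lip',lip,'ball',ball,'rim',ctr,np.sqrt(s[2]+ctr@ctr));d=lip[:2]-ctr;print('lip dir',np.degrees(np.arctan2(d[1],d[0])),'ball off',ball[:2]-ctr,'dish-lidhome',ctr-[.5513,-.164])
lid=cast(c,f([(114,147),(116,389)]),.111);print('lid rear',lid.round(4),'crate y',[(p[:2]-[.5482,-.249])@[.0367,.9993] for p in lid])
# other things moved? compare before/after in top
a=cv2.imread('pics/top0.png').astype(int);b=cv2.imread('pics/t16.png').astype(int)
for n,(x0,y0,x1,y1) in dict(cupa=(445,180,476,208),ladlebowl=(466,148,494,174),plate=(512,190,538,246),pan=(484,195,520,240),soap=(316,146,342,170),brush=(245,168,312,190)).items(): print(n,np.abs(a-b)[y0:y1,x0:x1].mean().round(1))
```

```text
lip [ 0.65973187 -0.16889202  0.204     ] ball [ 0.55186407 -0.16401674  0.201     ] rim [ 0.55000045 -0.16472327] 0.08788705562243938
lip dir -2.1756509808870077 ball off [0.00186362 0.00070653] dish-lidhome [-0.00129955 -0.00072327]
lid rear [[ 0.6481 -0.0929  0.111 ]
 [ 0.4603 -0.087   0.111 ]] crate y [np.float64(0.15964152583447186), np.float64(0.1586519597989338)]
cupa 22.6
ladlebowl 8.8
plate 7.0
pan 11.5
soap 8.1
brush 9.1
```

```bash
python3 -c "
from h import *
st();print(hand_in())"
```

```text
t26.35 tcp [ 0.4551 -0.1601  0.2133] psi88.05 F [ 0.  -0.1 -1. ] w0.127 q [ 1.07  0.09 -0.85  1.81  0.07  1.27  0.16]
the job is handed in; nothing more can be done
None
```

I slid the lid home against its stop and released it. I then carried the dish by its lug over the lid, turned it a quarter turn clockwise there, and handed in at 26.4 s with the gripper still holding it. No verdict is reported on hand-in, so the results below are my own measurements.

- **Lid:** its rear edge sits at crate y 159–160 mm, where 160 means fully home. It is within about 1 mm sideways. The stop was confirmed when the push force rose to about 12 N with no further movement.
- **Dish:** its centre is about 1.5 mm from the lid's centre. Its underside is about 71 mm above the lid's underside, worked out from the grip height rather than seen directly. The lip points at −2.2°, against about −2.1° for the crate's +x. I saw no tilt in the hand camera.
- **Fruit:** it is about 2 mm from the dish's middle, and its spot in the hand camera did not change during the carry or the turn.
- **Other things:** nothing looks moved in the top view. One blue cup's patch did come out different in the before/after comparison. The cup is at the same pixel position in both pictures, so I put it down to shading. The other cup is partly hidden by the arm in the last picture, so I could not check it fully.

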